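# Scoop furniture feet into the parts case

## Task

Using the metal scoop by its blue handle, scoop at least three of the five wooden furniture feet out of the grey tray and tip them into the open red parts case; do not touch the feet with the gripper. Then lay the scoop back upright on the black mat, let go of it, and close the case by lowering its lid gently, without slamming, until it is fully shut. Every foot must end up in the case or in the tray, and the pot, spray can, tape and pliers are to be left where they are.

Things in the scene. Friction and masses are not known exactly. Their poses are not given: they have to be found in the camera images.
- tray: Grey open plastic tray fixed to the bench, x from -140 to 140, 115 wide (y), walls and floor 5 thick, 105 wide inside; walls 45 high, but 75 high beyond x=100. A ramp at 45 degrees, to scoop against, rises from the flat floor at x=95 to the upright far (+x) end wall, 40 above the floor. Origin: centre of its underside. The feet start at x from 0 to 85.
- case: Red plastic parts case fixed to the bench, 170 (its x) x 200 (its y) x 65 high, walls and floor 5 thick, empty. Origin: centre of its underside. Its lid is hinged along the far (+x) top rim and starts standing open. Tray and case may stand on either side of the mat.
- lid (a joint): Angle of the red lid: 0 fully shut, 1.57 upright, 1.9 leaning back on its stop. The lid is a 170 x 200 x 6 plate of 0.2 kg; its hinge is stiff, so it stays where it is left; about 1 to 3 N at its free edge moves it.
- lid_hinge (a point): Hinge line of the lid, at its middle: 85 from the case's centre along the case's +x, 65.5 above the bench. The lid turns about the case's y axis.
- lid_edge (a point): Middle of the lid's free edge on its outer face, 170 from the hinge and 6 outward of the lid's inner face. A black tab 50 wide, 6 thick, sticks out 15 beyond this edge.
- mat: Black rubber mat fixed to the bench, 200 (its x) x 170 (its y) x 3 thick, between tray and case. Origin: centre of its underside. The scoop starts on it.
- scoop: Aluminium hand scoop, 0.18 kg, standing on its flat pan. Origin: centre of the pan's underside; x to the open nose, z up. Pan 95 long x 94 wide outside (88 inside), floor 2.5 thick, side walls 34 high, back wall 50 high, front open. A stem rises from the back wall to a blue handle bar parallel to x: 90 long (x from -130 to -40), 22 wide, 20 high, its centre line 90 above the pan's underside.
- scoop_grip (a point): Point to grip on the blue handle's centre line: 80 behind the scoop's origin, 90 above the pan's underside; close the fingers across the 22 width (scoop's y).
- scoop_nose (a point): Middle of the scoop's front lip on its underside, 47.5 ahead of the scoop's origin.
- foot0: Turned, lacquered (slippery) wooden furniture foot (bun foot), brown, rounded like a flattened ball 32 in diameter and 24 high with flat ends of 16 diameter, about 18 g. Origin: centre of one flat end; z its axis. Starts standing on the tray's floor.
- foot1: Turned, lacquered (slippery) wooden furniture foot (bun foot), brown, rounded like a flattened ball 32 in diameter and 24 high with flat ends of 16 diameter, about 18 g. Origin: centre of one flat end; z its axis. Starts standing on the tray's floor.
- foot2: Turned, lacquered (slippery) wooden furniture foot (bun foot), brown, rounded like a flattened ball 32 in diameter and 24 high with flat ends of 16 diameter, about 18 g. Origin: centre of one flat end; z its axis. Starts standing on the tray's floor.
- foot3: Turned, lacquered (slippery) wooden furniture foot (bun foot), brown, rounded like a flattened ball 32 in diameter and 24 high with flat ends of 16 diameter, about 18 g. Origin: centre of one flat end; z its axis. Starts standing on the tray's floor.
- foot4: Turned, lacquered (slippery) wooden furniture foot (bun foot), brown, rounded like a flattened ball 32 in diameter and 24 high with flat ends of 16 diameter, about 18 g. Origin: centre of one flat end; z its axis. Starts standing on the tray's floor.
- pot: Bystander: cream pot 110 across at the rim, 110 high, with screwdrivers standing to about 205. Origin: centre of its underside.
- spray: Bystander: green spray can 64 across, about 180 high. Origin: centre of its underside.
- tape: Bystander: roll of blue tape lying flat, 100 across, 45 high. Origin: centre of its underside.
- pliers: Bystander: pliers with orange handles lying flat, 170 long (x), 80 wide, 16 high, on the robot's side of the mat. Origin: on the bench, between handles and jaws.
There are look-alikes about, which are no part of the job. What is shaped like the scoop but orange or yellow is not meant.

How it is judged:
On the way, in this order (a step that is already met when the one before it is completed fails the run):
1. at least one foot rides in the scoop, lifted clear of the tray (height (world z) of scoop above 0.06 m and ((x of foot0 in the frame of scoop between -0.055 and 0.055 m and y of foot0 in the frame of scoop between -0.048 and 0.048 m and z of foot0 in the frame of scoop between -0.005 and 0.06 m) or (x of foot1 in the frame of scoop between -0.055 and 0.055 m and y of foot1 in the frame of scoop between -0.048 and 0.048 m and z of foot1 in the frame of scoop between -0.005 and 0.06 m) or (x of foot2 in the frame of scoop between -0.055 and 0.055 m and y of foot2 in the frame of scoop between -0.048 and 0.048 m and z of foot2 in the frame of scoop between -0.005 and 0.06 m) or (x of foot3 in the frame of scoop between -0.055 and 0.055 m and y of foot3 in the frame of scoop between -0.048 and 0.048 m and z of foot3 in the frame of scoop between -0.005 and 0.06 m) or (x of foot4 in the frame of scoop between -0.055 and 0.055 m and y of foot4 in the frame of scoop between -0.048 and 0.048 m and z of foot4 in the frame of scoop between -0.005 and 0.06 m))), for 0.2 s.
2. at least three feet lie in the case ((((x of foot0 in the frame of case between -0.085 and 0.085 m and y of foot0 in the frame of case between -0.1 and 0.1 m and z of foot0 in the frame of case between -0.005 and 0.063 m) and (x of foot1 in the frame of case between -0.085 and 0.085 m and y of foot1 in the frame of case between -0.1 and 0.1 m and z of foot1 in the frame of case between -0.005 and 0.063 m) and (x of foot2 in the frame of case between -0.085 and 0.085 m and y of foot2 in the frame of case between -0.1 and 0.1 m and z of foot2 in the frame of case between -0.005 and 0.063 m)) or ((x of foot0 in the frame of case between -0.085 and 0.085 m and y of foot0 in the frame of case between -0.1 and 0.1 m and z of foot0 in the frame of case between -0.005 and 0.063 m) and (x of foot1 in the frame of case between -0.085 and 0.085 m and y of foot1 in the frame of case between -0.1 and 0.1 m and z of foot1 in the frame of case between -0.005 and 0.063 m) and (x of foot3 in the frame of case between -0.085 and 0.085 m and y of foot3 in the frame of case between -0.1 and 0.1 m and z of foot3 in the frame of case between -0.005 and 0.063 m)) or ((x of foot0 in the frame of case between -0.085 and 0.085 m and y of foot0 in the frame of case between -0.1 and 0.1 m and z of foot0 in the frame of case between -0.005 and 0.063 m) and (x of foot1 in the frame of case between -0.085 and 0.085 m and y of foot1 in the frame of case between -0.1 and 0.1 m and z of foot1 in the frame of case between -0.005 and 0.063 m) and (x of foot4 in the frame of case between -0.085 and 0.085 m and y of foot4 in the frame of case between -0.1 and 0.1 m and z of foot4 in the frame of case between -0.005 and 0.063 m)) or ((x of foot0 in the frame of case between -0.085 and 0.085 m and y of foot0 in the frame of case between -0.1 and 0.1 m and z of foot0 in the frame of case between -0.005 and 0.063 m) and (x of foot2 in the frame of case between -0.085 and 0.085 m and y of foot2 in the frame of case between -0.1 and 0.1 m and z of foot2 in the frame of case between -0.005 and 0.063 m) and (x of foot3 in the frame of case between -0.085 and 0.085 m and y of foot3 in the frame of case between -0.1 and 0.1 m and z of foot3 in the frame of case between -0.005 and 0.063 m)) or ((x of foot0 in the frame of case between -0.085 and 0.085 m and y of foot0 in the frame of case between -0.1 and 0.1 m and z of foot0 in the frame of case between -0.005 and 0.063 m) and (x of foot2 in the frame of case between -0.085 and 0.085 m and y of foot2 in the frame of case between -0.1 and 0.1 m and z of foot2 in the frame of case between -0.005 and 0.063 m) and (x of foot4 in the frame of case between -0.085 and 0.085 m and y of foot4 in the frame of case between -0.1 and 0.1 m and z of foot4 in the frame of case between -0.005 and 0.063 m)) or ((x of foot0 in the frame of case between -0.085 and 0.085 m and y of foot0 in the frame of case between -0.1 and 0.1 m and z of foot0 in the frame of case between -0.005 and 0.063 m) and (x of foot3 in the frame of case between -0.085 and 0.085 m and y of foot3 in the frame of case between -0.1 and 0.1 m and z of foot3 in the frame of case between -0.005 and 0.063 m) and (x of foot4 in the frame of case between -0.085 and 0.085 m and y of foot4 in the frame of case between -0.1 and 0.1 m and z of foot4 in the frame of case between -0.005 and 0.063 m)) or ((x of foot1 in the frame of case between -0.085 and 0.085 m and y of foot1 in the frame of case between -0.1 and 0.1 m and z of foot1 in the frame of case between -0.005 and 0.063 m) and (x of foot2 in the frame of case between -0.085 and 0.085 m and y of foot2 in the frame of case between -0.1 and 0.1 m and z of foot2 in the frame of case between -0.005 and 0.063 m) and (x of foot3 in the frame of case between -0.085 and 0.085 m and y of foot3 in the frame of case between -0.1 and 0.1 m and z of foot3 in the frame of case between -0.005 and 0.063 m)) or ((x of foot1 in the frame of case between -0.085 and 0.085 m and y of foot1 in the frame of case between -0.1 and 0.1 m and z of foot1 in the frame of case between -0.005 and 0.063 m) and (x of foot2 in the frame of case between -0.085 and 0.085 m and y of foot2 in the frame of case between -0.1 and 0.1 m and z of foot2 in the frame of case between -0.005 and 0.063 m) and (x of foot4 in the frame of case between -0.085 and 0.085 m and y of foot4 in the frame of case between -0.1 and 0.1 m and z of foot4 in the frame of case between -0.005 and 0.063 m)) or ((x of foot1 in the frame of case between -0.085 and 0.085 m and y of foot1 in the frame of case between -0.1 and 0.1 m and z of foot1 in the frame of case between -0.005 and 0.063 m) and (x of foot3 in the frame of case between -0.085 and 0.085 m and y of foot3 in the frame of case between -0.1 and 0.1 m and z of foot3 in the frame of case between -0.005 and 0.063 m) and (x of foot4 in the frame of case between -0.085 and 0.085 m and y of foot4 in the frame of case between -0.1 and 0.1 m and z of foot4 in the frame of case between -0.005 and 0.063 m)) or ((x of foot2 in the frame of case between -0.085 and 0.085 m and y of foot2 in the frame of case between -0.1 and 0.1 m and z of foot2 in the frame of case between -0.005 and 0.063 m) and (x of foot3 in the frame of case between -0.085 and 0.085 m and y of foot3 in the frame of case between -0.1 and 0.1 m and z of foot3 in the frame of case between -0.005 and 0.063 m) and (x of foot4 in the frame of case between -0.085 and 0.085 m and y of foot4 in the frame of case between -0.1 and 0.1 m and z of foot4 in the frame of case between -0.005 and 0.063 m)))), for 0.2 s.
3. the scoop stands on the mat again, let go, while the lid is still open (horizontal distance between scoop and mat below 0.08 m and height (world z) of scoop below 0.008 m and angle between scoop's own z axis and vertical below 0.1 rad and contact force between the fingers and scoop below 0.1 N and value of joint lid above 0.6 rad), for 0.2 s.
At the end, for the whole second after the job is handed in: At least three feet are in the case and every other foot is in the case or the tray; the lid is shut (joint below 0.03 rad); the scoop stands at rest and upright (within 0.1 rad) on the mat, its origin within 80 mm of the mat's centre ((((x of foot0 in the frame of case between -0.085 and 0.085 m and y of foot0 in the frame of case between -0.1 and 0.1 m and z of foot0 in the frame of case between -0.005 and 0.063 m) and (x of foot1 in the frame of case between -0.085 and 0.085 m and y of foot1 in the frame of case between -0.1 and 0.1 m and z of foot1 in the frame of case between -0.005 and 0.063 m) and (x of foot2 in the frame of case between -0.085 and 0.085 m and y of foot2 in the frame of case between -0.1 and 0.1 m and z of foot2 in the frame of case between -0.005 and 0.063 m)) or ((x of foot0 in the frame of case between -0.085 and 0.085 m and y of foot0 in the frame of case between -0.1 and 0.1 m and z of foot0 in the frame of case between -0.005 and 0.063 m) and (x of foot1 in the frame of case between -0.085 and 0.085 m and y of foot1 in the frame of case between -0.1 and 0.1 m and z of foot1 in the frame of case between -0.005 and 0.063 m) and (x of foot3 in the frame of case between -0.085 and 0.085 m and y of foot3 in the frame of case between -0.1 and 0.1 m and z of foot3 in the frame of case between -0.005 and 0.063 m)) or ((x of foot0 in the frame of case between -0.085 and 0.085 m and y of foot0 in the frame of case between -0.1 and 0.1 m and z of foot0 in the frame of case between -0.005 and 0.063 m) and (x of foot1 in the frame of case between -0.085 and 0.085 m and y of foot1 in the frame of case between -0.1 and 0.1 m and z of foot1 in the frame of case between -0.005 and 0.063 m) and (x of foot4 in the frame of case between -0.085 and 0.085 m and y of foot4 in the frame of case between -0.1 and 0.1 m and z of foot4 in the frame of case between -0.005 and 0.063 m)) or ((x of foot0 in the frame of case between -0.085 and 0.085 m and y of foot0 in the frame of case between -0.1 and 0.1 m and z of foot0 in the frame of case between -0.005 and 0.063 m) and (x of foot2 in the frame of case between -0.085 and 0.085 m and y of foot2 in the frame of case between -0.1 and 0.1 m and z of foot2 in the frame of case between -0.005 and 0.063 m) and (x of foot3 in the frame of case between -0.085 and 0.085 m and y of foot3 in the frame of case between -0.1 and 0.1 m and z of foot3 in the frame of case between -0.005 and 0.063 m)) or ((x of foot0 in the frame of case between -0.085 and 0.085 m and y of foot0 in the frame of case between -0.1 and 0.1 m and z of foot0 in the frame of case between -0.005 and 0.063 m) and (x of foot2 in the frame of case between -0.085 and 0.085 m and y of foot2 in the frame of case between -0.1 and 0.1 m and z of foot2 in the frame of case between -0.005 and 0.063 m) and (x of foot4 in the frame of case between -0.085 and 0.085 m and y of foot4 in the frame of case between -0.1 and 0.1 m and z of foot4 in the frame of case between -0.005 and 0.063 m)) or ((x of foot0 in the frame of case between -0.085 and 0.085 m and y of foot0 in the frame of case between -0.1 and 0.1 m and z of foot0 in the frame of case between -0.005 and 0.063 m) and (x of foot3 in the frame of case between -0.085 and 0.085 m and y of foot3 in the frame of case between -0.1 and 0.1 m and z of foot3 in the frame of case between -0.005 and 0.063 m) and (x of foot4 in the frame of case between -0.085 and 0.085 m and y of foot4 in the frame of case between -0.1 and 0.1 m and z of foot4 in the frame of case between -0.005 and 0.063 m)) or ((x of foot1 in the frame of case between -0.085 and 0.085 m and y of foot1 in the frame of case between -0.1 and 0.1 m and z of foot1 in the frame of case between -0.005 and 0.063 m) and (x of foot2 in the frame of case between -0.085 and 0.085 m and y of foot2 in the frame of case between -0.1 and 0.1 m and z of foot2 in the frame of case between -0.005 and 0.063 m) and (x of foot3 in the frame of case between -0.085 and 0.085 m and y of foot3 in the frame of case between -0.1 and 0.1 m and z of foot3 in the frame of case between -0.005 and 0.063 m)) or ((x of foot1 in the frame of case between -0.085 and 0.085 m and y of foot1 in the frame of case between -0.1 and 0.1 m and z of foot1 in the frame of case between -0.005 and 0.063 m) and (x of foot2 in the frame of case between -0.085 and 0.085 m and y of foot2 in the frame of case between -0.1 and 0.1 m and z of foot2 in the frame of case between -0.005 and 0.063 m) and (x of foot4 in the frame of case between -0.085 and 0.085 m and y of foot4 in the frame of case between -0.1 and 0.1 m and z of foot4 in the frame of case between -0.005 and 0.063 m)) or ((x of foot1 in the frame of case between -0.085 and 0.085 m and y of foot1 in the frame of case between -0.1 and 0.1 m and z of foot1 in the frame of case between -0.005 and 0.063 m) and (x of foot3 in the frame of case between -0.085 and 0.085 m and y of foot3 in the frame of case between -0.1 and 0.1 m and z of foot3 in the frame of case between -0.005 and 0.063 m) and (x of foot4 in the frame of case between -0.085 and 0.085 m and y of foot4 in the frame of case between -0.1 and 0.1 m and z of foot4 in the frame of case between -0.005 and 0.063 m)) or ((x of foot2 in the frame of case between -0.085 and 0.085 m and y of foot2 in the frame of case between -0.1 and 0.1 m and z of foot2 in the frame of case between -0.005 and 0.063 m) and (x of foot3 in the frame of case between -0.085 and 0.085 m and y of foot3 in the frame of case between -0.1 and 0.1 m and z of foot3 in the frame of case between -0.005 and 0.063 m) and (x of foot4 in the frame of case between -0.085 and 0.085 m and y of foot4 in the frame of case between -0.1 and 0.1 m and z of foot4 in the frame of case between -0.005 and 0.063 m))) and ((x of foot0 in the frame of case between -0.085 and 0.085 m and y of foot0 in the frame of case between -0.1 and 0.1 m and z of foot0 in the frame of case between -0.005 and 0.063 m) or (x of foot0 in the frame of tray between -0.14 and 0.14 m and y of foot0 in the frame of tray between -0.0575 and 0.0575 m and z of foot0 in the frame of tray below 0.07 m)) and ((x of foot1 in the frame of case between -0.085 and 0.085 m and y of foot1 in the frame of case between -0.1 and 0.1 m and z of foot1 in the frame of case between -0.005 and 0.063 m) or (x of foot1 in the frame of tray between -0.14 and 0.14 m and y of foot1 in the frame of tray between -0.0575 and 0.0575 m and z of foot1 in the frame of tray below 0.07 m)) and ((x of foot2 in the frame of case between -0.085 and 0.085 m and y of foot2 in the frame of case between -0.1 and 0.1 m and z of foot2 in the frame of case between -0.005 and 0.063 m) or (x of foot2 in the frame of tray between -0.14 and 0.14 m and y of foot2 in the frame of tray between -0.0575 and 0.0575 m and z of foot2 in the frame of tray below 0.07 m)) and ((x of foot3 in the frame of case between -0.085 and 0.085 m and y of foot3 in the frame of case between -0.1 and 0.1 m and z of foot3 in the frame of case between -0.005 and 0.063 m) or (x of foot3 in the frame of tray between -0.14 and 0.14 m and y of foot3 in the frame of tray between -0.0575 and 0.0575 m and z of foot3 in the frame of tray below 0.07 m)) and ((x of foot4 in the frame of case between -0.085 and 0.085 m and y of foot4 in the frame of case between -0.1 and 0.1 m and z of foot4 in the frame of case between -0.005 and 0.063 m) or (x of foot4 in the frame of tray between -0.14 and 0.14 m and y of foot4 in the frame of tray between -0.0575 and 0.0575 m and z of foot4 in the frame of tray below 0.07 m)) and value of joint lid below 0.03 rad and horizontal distance between scoop and mat below 0.08 m and height (world z) of scoop below 0.008 m and angle between scoop's own z axis and vertical below 0.1 rad and linear speed of scoop below 0.02 m/s); the robot touches nothing.
It fails at once if the gripper touches a foot (over 1 N) (contact force between the fingers and foot0 above 1 N or contact force between the fingers and foot1 above 1 N or contact force between the fingers and foot2 above 1 N or contact force between the fingers and foot3 above 1 N or contact force between the fingers and foot4 above 1 N).
It fails at once if the lid is slammed (faster than 1.5 rad/s in the last 0.3 rad) (value of joint lid below 0.3 rad and velocity of joint lid below -1.5 rad/s).
It fails at once if the pot, spray can, tape or pliers are moved by more than 25 mm (distance of any of pot, spray, tape, pliers from where it was at the start of the episode above 0.025 m).
It also fails if it takes over 72 s, if anything falls off the work surface, if the arm or the gripper's body presses on something with over 40 N, if the wrist force passes 120 N, or if a joint passes its speed limit or range.

## Robot

A 6-joint arm with a two-finger parallel gripper is mounted at the origin on the work surface. World frame = base frame: x ahead of the robot, y to its left, z up, the work surface at z = 0. Lengths are in m, angles in rad, forces in N, time in s.
With the tool pointing down it reaches from about 0.375 to 0.9 m from the base axis. Payload 3.1 kg.
Tool frame: the origin (TCP) lies at the very end of the fingers, on their centre line; the grasp point (between the pads) lies 19 mm behind it; z points along the fingers, y is the line along which they close (so a half turn about z gives the same grasp; the last joint's range is limited). The gripper opens to 85 mm and grips with 20 to 120 N. Pads are 22 mm wide; open, the fingers measure 114 mm over their backs; the gripper's body (76 mm by 85 mm) begins 54 mm behind the grasp point. The pads swing forward as they close: fully open they stand 13 mm farther back than shut.
Start: joints at [1.089, 0.527, 1.433, -0, 1.181, -0.178], TCP at [0.186, 0.597, 0.2] pointing down, gripper open.
Joint ranges: [-3.08, 3.08], [-0.75, 2.2], [0.22, 2.44], [-1.43, 4.57], [0, 2.65], [-2.85, 2.85]. Speed limits (rad/s): [2.79, 2.79, 3.14, 3.14, 3.14, 3.14].

## Interface

Orientations are given as a unit quaternion [x, y, z, w].
In Python, from station import telemetry, snapshot, ticket gives the robot as it stands.
- The arm moves only by the tool move_arm, never from a script. Its argument "commands" is text: rows parted by semicolons, each of 7 numbers parted by spaces: the shift along the tool's x, y, z in mm, then the turn, a rotation vector about the tool's x, y, z in degrees, then the opening, from -1 (shut) to 1 (fully open). A call has exactly 5 rows; each row is the pose to reach, as a shift and turn from the pose commanded when the call began, along the tool's axes at that moment; what a row does not reach only later rows make up. A row lasts 1/8 s, in which the tool goes at most 62.5 mm and 10.7 degrees, less where a joint would pass 70% of its speed; a pose out of reach is approached as far as the arm can. A call with a gripper value outside its range is refused whole. The fingers move at their own pace and stop on an object; "grip_force" is the grip in N (left out, the last holds). Time passes only in rows, so rows that repeat a pose let the fingers close, or fill a call up. It gives the time, the measured TCP pose, the force, the opening and the grip force at its end, in the units of the state.
- telemetry.sense(): the state, without advancing time (a new reading comes with each control period).
- snapshot(name): name is "side" or "top" or "wrist"; returns a dict with "image" (480x640x3 uint8, red, green, blue), "fx", "fy", "cx", "cy" (pixels), "k1" (the pictures are not rectified: a ray, as slopes to the right and down, at radius r is drawn at 1 + k1 r^2 times it, then the intrinsics apply), "pose" (4x4, takes a point from camera to world coordinates). Camera axes: x right, y down, z forward; pixel columns grow to the right and rows downward; lengths in m; the calibration is good to about 2 mm. A picture is of the moment at which its call begins. There is no depth.
- ticket.sign_off(): hands the job in; it is judged then, once.
The state is a dict: "t": time; "q": joint angles; "qd": joint speeds; "tau": joint torques, N m; "tcp_pos": TCP position; "tool_rot": TCP orientation; "force": force on the tool from outside, world axes, zero at the start; "ft_torque": the same for the moment, N m; "finger_gap": opening from 0.0 (shut) to 1.0 (fully open); "gripper_force": force on a finger pad.
Only numpy, scipy, OpenCV 4.12 (cv2) and the standard library are available. Lean on these libraries where they do the work, as an engineer would, in place of code of your own. Each camera call takes 0.05 s, during which the arm holds its last target. There are 200 camera calls.

## Working session

There is one attempt and no reset: what is moved stays moved. The work goes in short steps, Python scripts to look and compute and a tool call to move; the robot and the scene stay as the last step left them, time stands still between calls to the robot, and variables do not carry over. Pictures are saved under pics/ and viewed, at most 10 in all, crops included, and the job is handed in when it is done.

Besides the shell and the picture viewer there is one more tool, called after "Call:" by a JSON object that holds its "op" and its "data", one argument or row to a line. move_arm: Moves the arm, as the interface text tells. Its arguments: {"type":"object","properties":{"commands":{"type":"string"},"grip_force":{"type":"number"}},"required":["commands"]}

```bash
ls; mkdir -p pics; cat > h.py <<'E'
import numpy as np, cv2, pickle
from scipy.spatial.transform import Rotation as R
def snap(n,f):
    from station import snapshot
    s=snapshot(n); cv2.imwrite(f'pics/{f}.png',cv2.cvtColor(np.asarray(s['image']),cv2.COLOR_RGB2BGR))
    pickle.dump(s,open(f'pics/{f}.pkl','wb')); return s
def load(f): return pickle.load(open(f'pics/{f}.pkl','rb'))
def K(s): return np.array([[s['fx'],0,s['cx']],[0,s['fy'],s['cy']],[0,0,1.]])
def D(s): return np.array([s['k1'],0,0,0,0.])
def ray(s,u,v):
    p=cv2.undistortPoints(np.array([[[u,v]]],float),K(s),D(s))[0,0]; T=np.array(s['pose'])
    d=T[:3,:3]@[p[0],p[1],1]; return T[:3,3],d
def atz(s,u,v,z):
    o,d=ray(s,u,v); return o+d*(z-o[2])/d[2]
def tri(obs):
    A=np.zeros((3,3));b=np.zeros(3);rs=[]
    for s,u,v in obs:
        o,d=ray(s,u,v);d=d/np.linalg.norm(d);P=np.eye(3)-np.outer(d,d);A+=P;b+=P@o;rs.append((o,P))
    x=np.linalg.solve(A,b); return x,[np.linalg.norm(P@(x-o)) for o,P in rs]
def proj(s,X):
    T=np.linalg.inv(np.array(s['pose'])); r=cv2.Rodrigues(T[:3,:3])[0]
    return cv2.projectPoints(np.atleast_2d(X).astype(float),r,T[:3,3],K(s),D(s))[0][:,0]
E
python3 - <<'E'
from h import *
from station import telemetry
print(telemetry.sense())
a=snap('side','side0');b=snap('top','top0');snap('wrist','wrist0')
for s in(a,b): print(np.round(np.array(s['pose']),3).tolist(),s['fx'],s['k1'])
E
```

```text
pics
{'t': 0.0, 'q': array([ 1.08955760e+00,  5.28448938e-01,  1.43390888e+00, -3.22494571e-05,
        1.18139574e+00, -1.78494143e-01]), 'qd': array([-1.02657382e-03,  6.08862678e-04, -1.44473351e-03,  6.14436888e-04,
        8.83152933e-05, -1.10706135e-03]), 'tau': array([-7.36849711e-05, -4.42339075e+01, -1.78027743e+01, -1.75529685e-04,
        8.21525522e-03, -1.25207117e-05]), 'tcp_pos': array([0.18594594, 0.59587424, 0.19864219]), 'tool_rot': array([ 1.50788718e-01,  9.88565423e-01, -1.02702760e-03, -3.35868547e-04]), 'force': array([0.65576729, 0.29850817, 0.21661106]), 'ft_torque': array([0.01678272, 0.01614249, 0.03508103]), 'gripper_force': 0.0, 'finger_gap': 0.9976172387334146}
[[-0.979, -0.146, 0.146, 0.318], [-0.206, 0.698, -0.686, 1.022], [-0.002, -0.701, -0.713, 1.155], [0.0, 0.0, 0.0, 1.0]] 566.2935327090744 -0.03282619585770724
[[0.021, -0.983, 0.182, 0.361], [-1.0, -0.021, -0.001, -0.019], [0.005, -0.182, -0.983, 1.071], [0.0, 0.0, 0.0, 1.0]] 443.7851084611188 0.01758704315947462
```

View pics/top0.png

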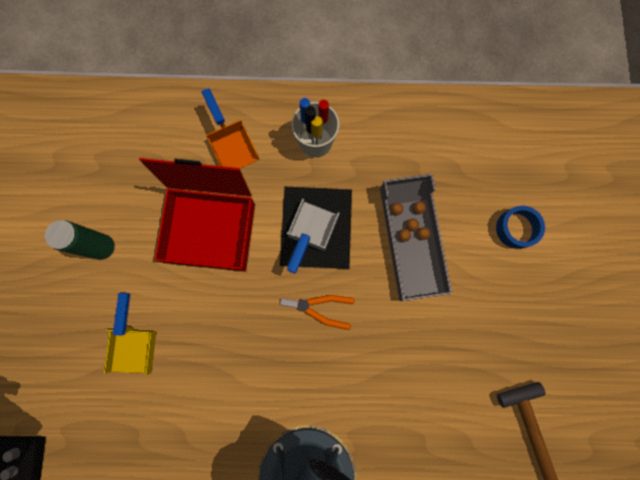

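View pics/side0.png

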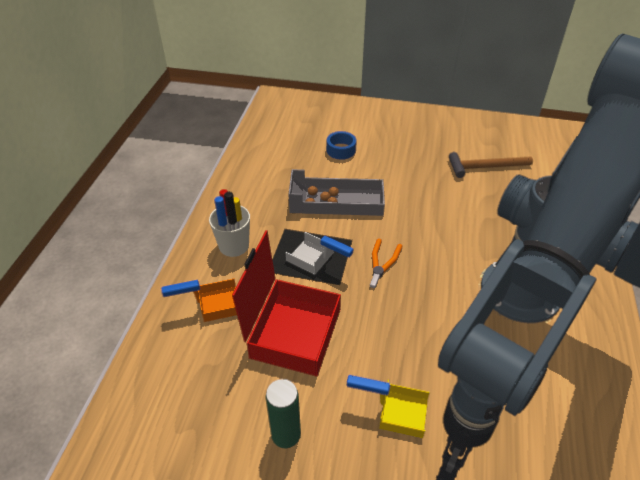

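The top view shows three scoops: silver with a blue handle on the black mat at (315,230), orange at (232,145) and yellow at (130,352). The task wants the metal one on the black mat, so the silver scoop. The tray is on the right at (415,240) and the case on the left at (205,225), with its lid open. I'll enlarge both views to confirm.

```bash
python3 - <<'E'
import cv2
a=cv2.imread('pics/top0.png')[150:310,140:460];cv2.imwrite('pics/c1.png',cv2.resize(a,None,fx=2.5,fy=2.5,interpolation=cv2.INTER_CUBIC))
a=cv2.imread('pics/side0.png')[165:375,225:395];cv2.imwrite('pics/c2.png',cv2.resize(a,None,fx=2.8,fy=2.8,interpolation=cv2.INTER_CUBIC))
E
```

```text
(no output)
```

View pics/c1.png

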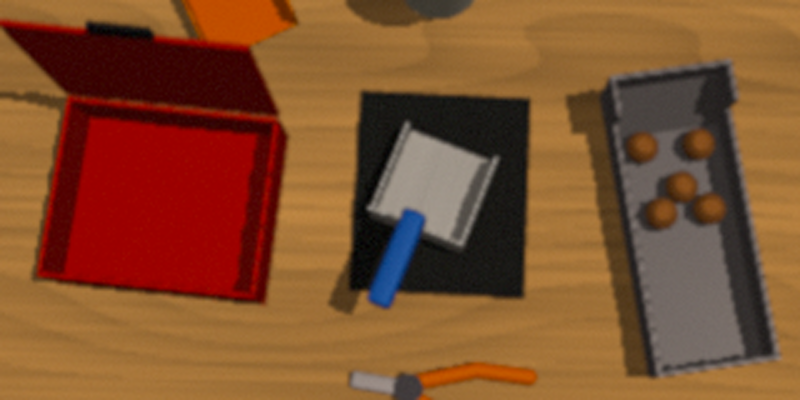

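View pics/c2.png

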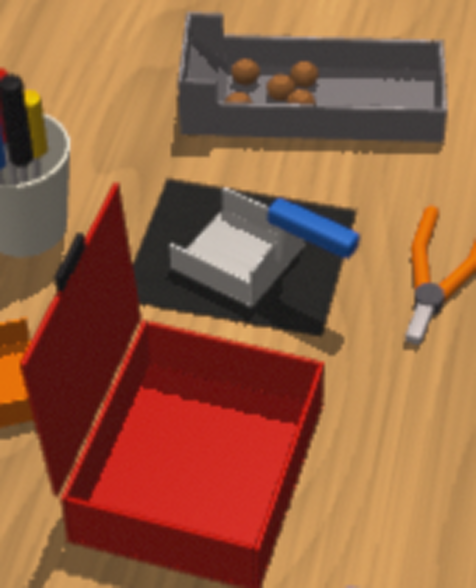

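The crop shows the silver pan with the blue handle ending at c1 (380,303), so this is the scoop meant. Next I'll fit poses from the corners seen in both views.

```bash
cat > fit.py <<'E'
from h import *
from scipy.optimize import least_squares
def t(p): return (p[0]/2.5+140-.3,p[1]/2.5+150-.3)
def s(p): return (p[0]/2.8+225-.3,p[1]/2.8+165-.3)
T=load('top0');S=load('side0')
def fit(name,obs,g,z=None):
    # obs: (cam,px,model pt mm)
    def W(p,m):
        c,q=np.cos(p[2]),np.sin(p[2]);m=np.array(m)/1000
        return np.array([p[0]+c*m[0]-q*m[1],p[1]+q*m[0]+c*m[1],p[3]+m[2]])
    def f(p): return np.concatenate([proj(T if c=='t' else S,W(p,m))[0]-(t(px) if c=='t' else s(px)) for c,px,m in obs])
    r=least_squares(f,g+[0.],loss='soft_l1'); print(name,np.round(r.x,4),'deg',np.round(np.degrees(r.x[2]),2)); print(np.round(r.fun.reshape(-1,2),1).tolist())
    return r.x
if __name__=='__main__':
    fit('tray',[('t',(610,78),(140,57.5,75)),('t',(732,65),(140,-57.5,75)),('t',(655,375),(-140,57.5,45)),('t',(776,356),(-140,-57.5,45)),
     ('s',(443,42),(-140,-57.5,45)),('s',(443,110),(-140,57.5,45)),('s',(188,17),(140,-57.5,75)),('s',(180,97),(140,57.5,75))],[.5,-.25,0.])
    fit('mat',[('t',(361,92),(100,85,3)),('t',(530,98),(100,-85,3)),('t',(350,289),(-100,85,3)),('t',(523,297),(-100,-85,3)),
     ('s',(168,180),(100,-85,3)),('s',(356,210),(-100,-85,3)),('s',(322,334),(-100,85,3))],[.5,0.,0.])
    p=fit('case',[('t',(68,96),(85,100,65)),('t',(284,122),(85,-100,65)),('t',(38,277),(-85,100,65)),('t',(264,300),(-85,-100,65)),
     ('s',(322,364),(-85,-100,65)),('s',(262,556),(-85,100,65)),('s',(66,497),(85,100,65)),('s',(145,323),(85,-100,65))],[.5,.25,0.])
    for a,b in(((0,20),(22,365)),((250,46),(118,186))):
        x,e=tri([(T,*t(a)),(S,*s(b))]); c,q=np.cos(p[2]),np.sin(p[2]); d=x[:2]-p[:2]
        print('lid corner',x.round(4),np.round(e,4),'caseframe',round(c*d[0]+q*d[1],4),round(-q*d[0]+c*d[1],4))
    fit('scoop',[('t',(405,125),(47.5,46,34)),('t',(497,158),(47.5,-46,34)),('t',(380,303),(-130,0,95)),
      ('s',(352,243),(-130,0,90)),('s',(273,210),(-40,0,90)),('s',(222,190),(47.5,-46,34)),('s',(172,247),(47.5,46,34)),('s',(250,304),(-47.5,46,34))],[.5,0.,-.4])
    for a in((641,146),(699,144),(681,186),(660,212),(709,208)): print('foot',atz(T,*t(a),.018).round(4))
    for n,a,b in(('pot',(318,108),None),): print(n,atz(T,*a,.11).round(3))
    print('pliers',atz(T,303,305,.01).round(3),atz(T,282,302,.01).round(3),atz(T,354,300,.01).round(3))
E
python3 fit.py
```

```text
tray [ 0.5377 -0.2448  0.1603 -0.0106] deg 9.18
[[0.1, -0.2], [-0.6, -1.5], [0.3, 0.6], [0.9, 1.3], [-0.2, 1.4], [1.0, 2.5], [-0.6, 0.0], [-1.0, -3.5]]
mat [ 0.5655 -0.0085 -0.0206 -0.0038] deg -1.18
[[-0.1, -0.4], [0.3, -0.0], [-0.4, 0.6], [0.7, 0.3], [-0.7, -0.4], [-0.0, 0.0], [-0.0, 0.8]]
case [ 0.5435  0.2486 -0.0831 -0.0076] deg -4.76
[[1.2, 1.2], [-0.7, -0.5], [0.8, 0.4], [-2.5, 0.3], [1.5, -0.1], [-0.6, -1.2], [-1.5, 1.4], [-0.3, -0.5]]
lid corner [0.6512 0.3403 0.2312] [0.001 0.001] caseframe 0.0997 0.1003
lid corner [0.6339 0.1429 0.2297] [0.002 0.002] caseframe 0.0988 -0.0979
scoop [ 0.567  -0.0015 -0.348  -0.0024] deg -19.94
[[0.9, -1.0], [-0.2, -0.7], [-0.3, 1.2], [1.2, 2.2], [-0.4, 0.7], [-0.2, -0.2], [-0.8, 0.0], [1.0, -6.4]]
foot [ 0.6123 -0.202   0.018 ]
foot [ 0.6156 -0.2585  0.018 ]
foot [ 0.5735 -0.2403  0.018 ]
foot [ 0.5475 -0.2196  0.018 ]
foot [ 0.5524 -0.2669  0.018 ]
pot [ 0.824 -0.007  0.11 ]
pliers [0.375 0.018 0.01 ] [0.381 0.068 0.01 ] [ 0.389 -0.102  0.01 ]
```

```bash
sed -i "s/('s',(180,97)/('s',(181,80)/; s/def fit(name,obs,g,z=None)/def fit(name,obs,g,z=0)/; s/,g+\[0.\],loss/,g,loss/; s/p\[3\]+m\[2\]/(z if len(p)<4 else p[3])+m[2]/" fit.py
sed -i "s/(-47.5,46,34))\],\[.5,0.,-.4\])/(-47.5,46,34))],[.5,0.,-.4],z=.003)/" fit.py
python3 fit.py
python3 - <<'E'
from h import *
s=load('wrist0');print(np.round(np.array(s['pose']),3).tolist(),s['fx'],s['k1'],s['cx'],s['cy'])
E
```

```text
tray [ 0.5365 -0.242   0.1558] deg 8.93
[[-0.1, -1.2], [-0.3, -2.3], [-0.4, 1.0], [0.8, 1.8], [0.4, -0.5], [1.5, 0.6], [-0.4, -2.2], [-1.4, 0.3]]
mat [ 0.565  -0.0077 -0.0231] deg -1.32
[[-0.4, -0.7], [0.2, -0.2], [-1.0, 0.6], [0.4, 0.5], [-0.5, -1.2], [0.2, -0.6], [0.1, 0.2]]
case [ 0.5426  0.2488 -0.0825] deg -4.73
[[0.0, 0.7], [-1.2, -1.0], [-0.5, 0.5], [-3.1, 0.3], [1.9, -1.9], [-0.2, -2.9], [-1.5, -0.3], [-0.1, -2.4]]
lid corner [0.6512 0.3403 0.2312] [0.001 0.001] caseframe 0.1007 0.1002
lid corner [0.6339 0.1429 0.2297] [0.002 0.002] caseframe 0.0997 -0.098
scoop [ 5.661e-01  1.000e-04 -3.452e-01] deg -19.78
[[0.1, -1.2], [-0.8, -0.9], [-1.0, 1.5], [1.6, 1.1], [-0.2, -0.3], [-0.1, -1.1], [-0.8, -0.8], [1.3, -7.3]]
foot [ 0.6123 -0.202   0.018 ]
foot [ 0.6156 -0.2585  0.018 ]
foot [ 0.5735 -0.2403  0.018 ]
foot [ 0.5475 -0.2196  0.018 ]
foot [ 0.5524 -0.2669  0.018 ]
pot [ 0.824 -0.007  0.11 ]
pliers [0.375 0.018 0.01 ] [0.381 0.068 0.01 ] [ 0.389 -0.102  0.01 ]
[[0.298, 0.911, 0.286, 0.113], [0.954, -0.284, -0.092, 0.619], [-0.002, 0.301, -0.954, 0.373], [0.0, 0.0, 0.0, 1.0]] 357.1114751192014 -0.04962783839915559 322.88856231735247 236.45768369893457
```

```bash
cat >> h.py <<'E'
def toolR(yaw,pitch=0,roll=0):
    "scoop yaw, nose-down pitch (deg) -> tool rotation (tool x=-scoop x, z=-scoop z)"
    return R.from_euler('ZYX',[yaw,pitch,roll],degrees=True)*R.from_euler('y',180,degrees=True)
def rel(pos,rot,p0=None,r0=None):
    if p0 is None:
        from station import telemetry
        s=telemetry.sense();p0=s['tcp_pos'];r0=R.from_quat(s['tool_rot']);print('t',round(s['t'],2),'tcp',np.round(p0,4),'F',np.round(s['force'],1),'gap',round(s['finger_gap'],3),'q',np.round(s['q'],2))
    d=r0.inv().apply(np.array(pos)-p0)*1000; w=np.degrees((r0.inv()*rot).as_rotvec())
    print('shift',d.round(1),'turn',w.round(2),'rows>=',round(max(np.linalg.norm(d)/62.5,np.linalg.norm(w)/10.7),1)); return d,w
E
python3 -c "
from h import *
rel([.491,.027,.30],toolR(-19.8))"
```

```text
t 0.15 tcp [0.1861 0.596  0.1988] F [-0.3 -0.4  0.2] gap 1.0 q [ 1.09  0.53  1.43 -0.    1.18 -0.18]
shift [-460.7 -452.4 -100.5] turn [-0.1  -0.01  2.45] rows>= 10.5
```

Call:
{"op": "move_arm", "data": {
  "commands": "-40 -40 -20 0 0 0.5 1; -84 -82 -40 0 0 1 1; -126 -123 -60 0 0 1.5 1; -168 -165 -80 0 0 2 1; -210 -206 -100 0 0 2.4 1",
  "grip_force": 100
}}

```text
t: 0.78
tcp_pos: [0.3255, 0.3361, 0.2999]
tool_rot: [0.171, 0.985, -0.0, 0.0]
force: [1.3, 0.4, 0.1]
finger_gap: 0.999
gripper_force: 0.0
```

Call:
{"op": "move_arm", "data": {
  "commands": "-42 -41 0 0 0 0 1; -84 -82 0 0 0 0 1; -126 -123 0 0 0 0 1; -168 -165 0 0 0 0 1; -210 -206 0 0 0 0 1"
}}

```text
t: 1.4
tcp_pos: [0.4534, 0.0712, 0.2994]
tool_rot: [0.172, 0.985, 0.0, 0.0]
force: [-0.1, 0.6, 0.4]
finger_gap: 1.002
gripper_force: 0.0
```

Call:
{"op": "move_arm", "data": {
  "commands": "-21 -21 0 0 0 0 1; -42 -41 0 0 0 0 1; -42 -41 0 0 0 0 1; -42 -41 0 0 0 0 1; -42 -41 0 0 0 0 1"
}}

```text
t: 2.02
tcp_pos: [0.478, 0.0213, 0.2993]
tool_rot: [0.171, 0.985, 0.0, -0.0]
force: [-0.1, -0.0, 0.9]
finger_gap: 1.0
gripper_force: 0.0
```

```bash
python3 -c "
from h import *
rel([.491,.027,.12],toolR(-19.8))
s=snap('wrist','w1')
im=cv2.imread('pics/w1.png');cv2.imwrite('pics/w1b.png',cv2.resize(im,(800,600),interpolation=cv2.INTER_CUBIC))
c=np.radians(-19.8);f=lambda m:[.566+np.cos(c)*m[0]-np.sin(c)*m[1],np.sin(c)*m[0]+np.cos(c)*m[1],.003+m[2]]
print((proj(s,[f((-.13,0,.1)),f((-.04,0,.1)),f((.0475,.046,.034)),f((.0475,-.046,.034))])*1.25).round())
"
```

```text
t 2.02 tcp [0.478  0.0213 0.2993] F [-0.1 -0.   0.9] gap 1.0 q [-0.19  0.21  1.65  0.    1.28 -1.42]
shift [-10.4   9.7 179.3] turn [ 0.01 -0.04  0.12] rows>= 2.9
[[416. 202.]
 [415. 306.]
 [455. 363.]
 [370. 363.]]
```

View pics/w1b.png

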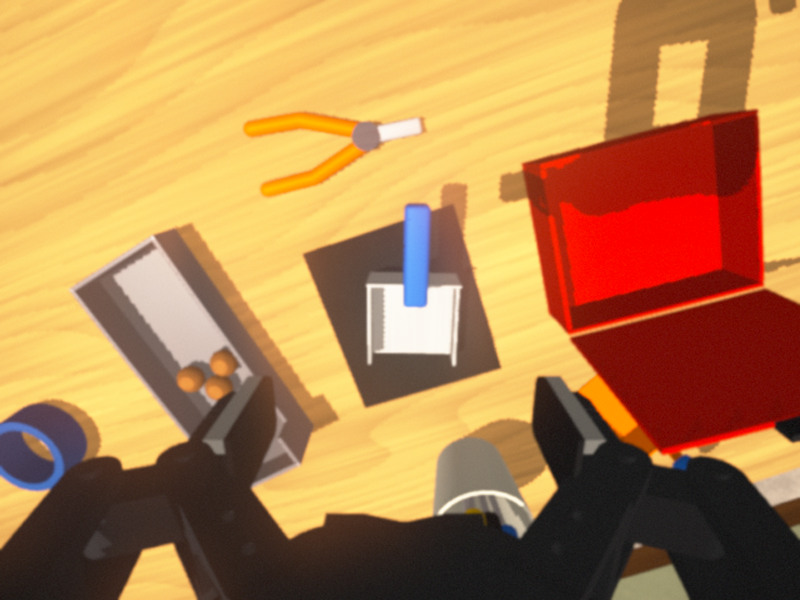

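The wrist view has the handle at (417,205) to (415,305), against a predicted (416,202) to (415,306), so the scoop pose holds. I'll descend to grip and refine the tray and case from this third view.

```bash
cat > fit2.py <<'E'
from fit import *
Wc=load('w1')
def fit3(name,obs,g,wpx):
    def W(p,m):
        c,q=np.cos(p[2]),np.sin(p[2]);m=np.array(m)/1000
        return [p[0]+c*m[0]-q*m[1],p[1]+q*m[0]+c*m[1],m[2]]
    def f(p):
        r=[proj(T if c=='t' else S,W(p,m))[0]-(t(px) if c=='t' else s(px)) for c,px,m in obs]
        r+=[proj(Wc,W(p,m))[0]-np.array(px)/1.25 for px,m in wpx]; return np.concatenate(r)
    r=least_squares(f,g,loss='soft_l1');print(name,r.x.round(4),np.degrees(r.x[2]).round(2));print(np.round(r.fun.reshape(-1,2),1).tolist())
fit3('tray',[('t',(610,78),(140,57.5,75)),('t',(732,65),(140,-57.5,75)),('t',(655,375),(-140,57.5,45)),('t',(776,356),(-140,-57.5,45)),('s',(443,42),(-140,-57.5,45)),('s',(443,110),(-140,57.5,45))],[.5,-.25,0.],[((74,290),(-140,-57.5,45)),((155,237),(-140,57.5,45))])
fit3('traywrist',[],[.53,-.24,.15],[((74,290),(-140,-57.5,45)),((155,237),(-140,57.5,45))])
fit3('case',[('t',(68,96),(85,100,65)),('t',(284,122),(85,-100,65)),('t',(38,277),(-85,100,65)),('t',(264,300),(-85,-100,65))],[.5,.25,0.],[((524,164),(-85,-100,65)),((757,111),(-85,100,65)),((763,287),(85,100,65)),((573,332),(85,-100,65))])
E
python3 fit2.py; python3 -c "
from h import *
rel([.491,.027,.14],toolR(-19.8));rel([.491,.027,.080],toolR(-19.8))"
```

```text
tray [ 0.5402 -0.2422  0.1571] 9.0
[[-0.1, -2.7], [-0.4, -3.9], [-0.2, -0.7], [0.9, 0.1], [-0.8, -0.8], [0.2, 0.3], [-3.0, -0.5], [0.4, -1.2]]
traywrist [ 0.5416 -0.2399  0.1688] 9.67
[[-1.6, 0.9], [1.2, -0.7]]
case [ 0.5447  0.2479 -0.0839] -4.81
[[0.5, -0.2], [-0.8, -1.8], [-0.1, -0.5], [-2.8, -0.5], [9.8, -0.3], [-0.8, -2.8], [-0.5, -0.5], [-6.0, 2.9]]
t 2.08 tcp [0.4782 0.0212 0.2994] F [ 0.4  0.5 -0.2] gap 1.002 q [-0.19  0.21  1.65  0.    1.28 -1.42]
shift [-10.2   9.7 159.4] turn [ 0.01 -0.02  0.13] rows>= 2.6
t 2.08 tcp [0.4782 0.0212 0.2994] F [ 0.4  0.5 -0.2] gap 1.002 q [-0.19  0.21  1.65  0.    1.28 -1.42]
shift [-10.2   9.7 219.4] turn [ 0.01 -0.02  0.13] rows>= 3.5
```

Call:
{"op": "move_arm", "data": {
  "commands": "-5 5 60 0 0 0 1; -10 10 115 0 0 0 1; -10 10 160 0 0 0 1; -10 10 195 0 0 0 1; -10 10 222 0 0 0 1"
}}

```text
t: 2.7
tcp_pos: [0.4909, 0.0272, 0.076]
tool_rot: [0.171, 0.985, 0.0, -0.001]
force: [-0.1, -0.5, 0.4]
finger_gap: 1.003
gripper_force: 0.0
```

Call:
{"op": "move_arm", "data": {
  "commands": "0 0 0 0 0 0 1; 0 0 0 0 0 0 -1; 0 0 0 0 0 0 -1; 0 0 0 0 0 0 -1; 0 0 0 0 0 0 -1",
  "grip_force": 100
}}

```text
t: 3.32
tcp_pos: [0.4919, 0.0263, 0.078]
tool_rot: [0.172, 0.985, -0.0, 0.001]
force: [0.2, -0.4, 0.6]
finger_gap: 0.144
gripper_force: 0.0
```

Call:
{"op": "move_arm", "data": {
  "commands": "0 0 0 0 0 0 -1; 0 0 0 0 0 0 -1; 0 0 -30 0 0 0 -1; 0 0 -60 0 0 0 -1; 0 0 -90 0 0 0 -1"
}}

```text
t: 3.95
tcp_pos: [0.4913, 0.0263, 0.1681]
tool_rot: [0.172, 0.985, 0.0, -0.0]
force: [0.6, 0.1, -0.1]
finger_gap: -0.002
gripper_force: 0.0
```

```bash
python3 -c "
from h import *
s=snap('wrist','w2')
im=cv2.imread('pics/w2.png');cv2.imwrite('pics/w2b.png',cv2.resize(im,(800,600),interpolation=cv2.INTER_CUBIC))
c=np.radians(9.)
# scoop yaw 9, origin at tray x=-75
def o(tx,z): return [.5395+np.cos(c)*tx,-.242+np.sin(c)*tx,z]
print(o(-.155,0)); rel(o(-.155,.190),toolR(9))"
```

```text
[np.float64(0.38640830720775365), np.float64(-0.2662473420812358), 0]
t 4.0 tcp [0.4939 0.026  0.1717] F [ 0.8 -0.1  2.4] gap 0.001 q [-0.17  0.39  1.79  0.    0.95 -1.4 ]
shift [   2.4 -311.4  -18.7] turn [ -0.03   0.4  -28.74] rows>= 5.0
```

View pics/w2b.png

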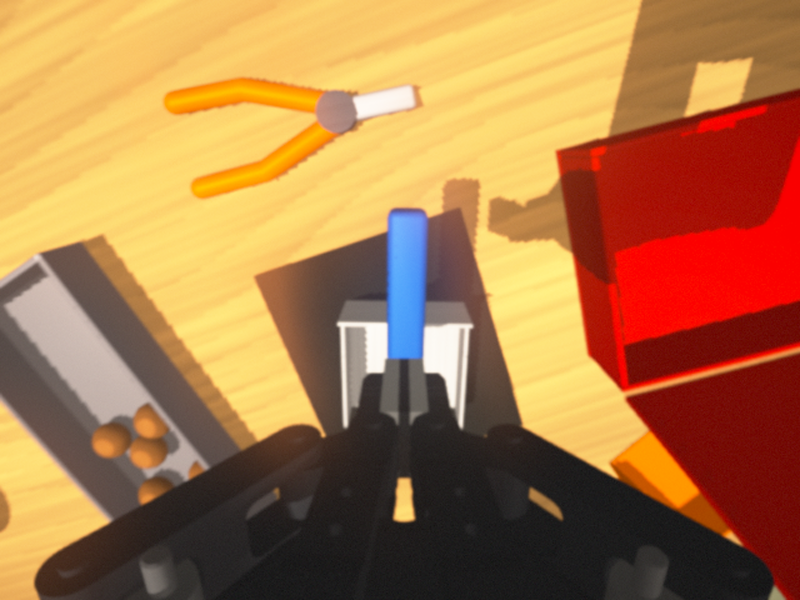

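The fingers shut fully and missed the handle, and the scoop is still on the mat with its handle at (407,210) to (405,360). I'll measure where the handle and the fingertips really are.

```bash
python3 -c "
from h import *
s=load('w2');w=load('w1')
p0=np.array([.4916,.0263,.1695]);r=toolR(-19.8)
for k in (0,-19,-60): print('tcp',k,(proj(s,p0+r.apply([0,0,k/1000.]))*1.25).round())
a=np.radians(-19.8);f=lambda m:[.566+np.cos(a)*m[0]-np.sin(a)*m[1],np.sin(a)*m[0]+np.cos(a)*m[1],.003+m[2]]
print((proj(s,[f((-.13,0,.1)),f((-.04,0,.1)),f((-.0475,.047,.05)),f((-.0475,-.047,.05))])*1.25).round())
T=np.array(s['pose']);print('cam in tool',r.inv().apply(T[:3,3]-p0))
T0=np.array(w['pose']);print(toolR(-19.8).inv().apply(T0[:3,3]-np.array([.478,.0213,.2993])))
x,e=tri([(s,407/1.25,210/1.25),(w,417/1.25,205/1.25)]);print(x,e)
# motion-diff: where are fingers in w1? 
"

```

```text
tcp 0 [[404. 345.]]
tcp -19 [[404. 366.]]
tcp -60 [[404. 428.]]
[[405. 206.]
 [405. 360.]
 [472. 319.]
 [337. 319.]]
cam in tool [ 0.07668169 -0.00022119 -0.17333962]
[ 0.07629914 -0.00028274 -0.17475259]
[0.44732043 0.04399555 0.09360896] [np.float64(0.0001563409650003144), np.float64(0.0001563409650002482)]
```

Call:
{"op": "move_arm", "data": {
  "commands": "0 0 0 0 0 0 1; 0 0 0 0 0 0 1; 0 0 0 0 0 0 1; 0 0 0 0 0 0 1; 0 0 0 0 0 0 1"
}}

```text
t: 4.62
tcp_pos: [0.4913, 0.0263, 0.167]
tool_rot: [0.172, 0.985, -0.0, -0.0]
force: [0.2, 1.0, 0.8]
finger_gap: 0.999
gripper_force: 0.0
```

Call:
{"op": "move_arm", "data": {
  "commands": "0 0 30 0 0 0 1; 0 0 60 0 0 0 1; 0 0 85 0 0 0 1; 0 0 100 0 0 0 1; 0 0 108 0 0 0 1"
}}

```text
t: 5.25
tcp_pos: [0.4912, 0.0264, 0.0585]
tool_rot: [0.172, 0.985, 0.0, -0.001]
force: [-0.2, -0.6, -0.5]
finger_gap: 1.006
gripper_force: 0.0
```

Call:
{"op": "move_arm", "data": {
  "commands": "0 0 0 0 0 0 0; 0 0 0 0 0 0 -0.3; 0 0 0 0 0 0 -0.6; 0 0 0 0 0 0 -1; 0 0 0 0 0 0 -1"
}}

```text
t: 5.88
tcp_pos: [0.4917, 0.0263, 0.0603]
tool_rot: [0.171, 0.985, 0.0, 0.0]
force: [-1.2, -0.3, 4.6]
finger_gap: 0.225
gripper_force: 98.9
```

Call:
{"op": "move_arm", "data": {
  "commands": "0 0 -15 0 0 0 -1; 0 0 -35 0 0 0 -1; 0 0 -60 0 0 0 -1; 0 0 -85 0 0 0 -1; 0 0 -110 0 0 0 -1"
}}

```text
t: 6.5
tcp_pos: [0.4912, 0.0264, 0.1709]
tool_rot: [0.171, 0.985, 0.0, 0.0]
force: [0.4, 0.1, -1.6]
finger_gap: 0.223
gripper_force: 98.2
```

```bash
cat >> h.py <<'E'
c=np.radians(9.)
def tr(tx,z,ty=0.): return [.5395+np.cos(c)*tx-np.sin(c)*ty,-.242+np.sin(c)*tx+np.cos(c)*ty,z]
E
python3 -c "
from h import *
rel(tr(-.155,.165),toolR(9))
print(telemetry.sense()['ft_torque'],telemetry.sense()['gripper_force']) if 0 else 0"
```

```text
t 6.5 tcp [0.4912 0.0264 0.1709] F [ 0.4  0.1 -1.6] gap 0.223 q [-0.17  0.39  1.79  0.    0.96 -1.4 ]
shift [-3.000e-01 -3.108e+02  5.900e+00] turn [ 0.000e+00  1.000e-02 -2.875e+01] rows>= 5.0
```

Call:
{"op": "move_arm", "data": {
  "commands": "0 -20 0 0 0 -3 -1; 0 -60 0 0 0 -8 -1; 0 -105 0 0 0 -13 -1; 0 -150 0 0 0 -18 -1; 0 -195 0 0 0 -24 -1"
}}

```text
t: 7.12
tcp_pos: [0.425, -0.1584, 0.1702]
tool_rot: [-0.039, 0.999, -0.0, 0.0]
force: [-0.2, -0.3, -1.5]
finger_gap: 0.226
gripper_force: 98.3
```

```bash
python3 -c "
from h import *
rel(tr(-.155,.165),toolR(9))"
```

```text
t 7.12 tcp [ 0.425  -0.1584  0.1702] F [-0.2 -0.3 -1.5] gap 0.226 q [-0.6   0.34  1.88 -0.    0.91 -2.25]
shift [  46.8 -104.5    5.2] turn [-0.04  0.03 -4.54] rows>= 1.8
```

Call:
{"op": "move_arm", "data": {
  "commands": "15 -35 0 0 0 -2 -1; 31 -70 2 0 0 -3.5 -1; 43 -97 5 0 0 -4.5 -1; 47 -105 5 0 0 -4.5 -1; 47 -105 5 0 0 -4.5 -1"
}}

```text
t: 7.75
tcp_pos: [0.3864, -0.2652, 0.1647]
tool_rot: [-0.076, 0.997, 0.0, 0.0]
force: [0.6, 0.6, -0.9]
finger_gap: 0.224
gripper_force: 98.3
```

```bash
python3 -c "
from h import *
s=snap('wrist','w3')
rel(tr(-.155,.063),toolR(9))
t=snap('top','t3')
X=[tr(-.14,.045,.0575),tr(-.14,.045,-.0575),tr(-.135,.045,.0525),tr(-.135,.045,-.0525),tr(.14,.075,.0575),tr(.14,.075,-.0575),tr(.14,.045,.0575),tr(.1,.045,.0575),tr(.1,.045,-.0575)]
im=cv2.imread('pics/w3.png')
for p in proj(s,X): cv2.circle(im,tuple(int(v) for v in p.round()),2,(0,255,0),-1)
tm=cv2.imread('pics/t3.png')
for p in proj(t,X): cv2.circle(tm,tuple(int(v) for v in p.round()),1,(0,255,0),-1)
tm=cv2.resize(tm[160:320,360:480],(450,600),interpolation=cv2.INTER_CUBIC)
im=im[60:460,120:540] if 0 else im
out=np.hstack([cv2.resize(im,(350,262)) if 0 else im[0:480,200:600][:, :]*1, np.zeros((480,0,3),np.uint8)])
tm=cv2.resize(tm,(360,480));cv2.imwrite('pics/c3.png',np.hstack([out,tm]))
"
```

```text
t 7.8 tcp [ 0.3865 -0.2646  0.1646] F [-0.9  0.3 -1.4] gap 0.221 q [-0.84  0.37  1.85  0.    0.92 -2.56]
shift [  0.3  -1.7 101.6] turn [ 0.04  0.   -0.26] rows>= 1.6
```

View pics/c3.png

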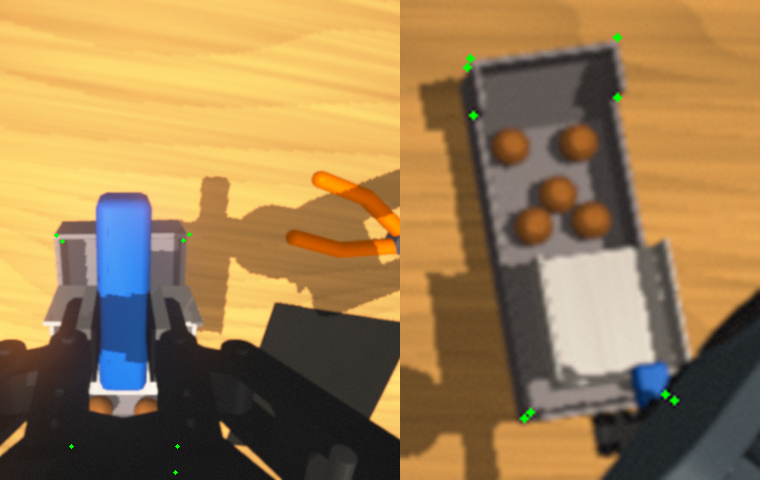

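Call:
{"op": "move_arm", "data": {
  "commands": "0 -1 20 0 0 0 -1; 0 -2 45 0 0 0 -1; 0 -2 65 0 1 0 -1; 0 -2 82 0 2 0 -1; 0 -2 92 0 2 0 -1"
}}

```text
t: 8.48
tcp_pos: [0.3873, -0.2666, 0.0716]
tool_rot: [-0.077, 0.997, -0.001, -0.018]
force: [1.1, -0.0, -0.8]
finger_gap: 0.221
gripper_force: 98.3
```

```bash
python3 -c "
from h import *
rel(tr(-.155,.067),toolR(9,2))"
```

```text
t 8.47 tcp [ 0.3873 -0.2666  0.0716] F [ 1.1 -0.  -0.8] gap 0.221 q [-0.82  0.55  1.91 -0.04  0.7  -2.51]
shift [0.7 0.5 4.6] turn [ 0.03 -0.02 -0.15] rows>= 0.1
```

Call:
{"op": "move_arm", "data": {
  "commands": "0 0 2 0 0 0 -1; 0 0 3 0 0 0 -1; 0 0 4 0 0 0 -1; 0 0 5 0 0 0 -1; 0 0 5 0 0 0 -1"
}}

```text
t: 9.1
tcp_pos: [0.3867, -0.2675, 0.0675]
tool_rot: [-0.076, 0.997, -0.001, -0.017]
force: [0.1, 0.3, -1.0]
finger_gap: 0.224
gripper_force: 98.3
```

Call:
{"op": "move_arm", "data": {
  "commands": "0 0 1 0 0 0 -1; 0 0 2 0 0 0 -1; 0 0 3 0 0 0 -1; 0 0 4 0 0 0 -1; 0 0 4 0 0 0 -1"
}}

```text
t: 9.72
tcp_pos: [0.3861, -0.2675, 0.0638]
tool_rot: [-0.076, 0.997, -0.001, -0.018]
force: [-4.5, 1.0, 5.9]
finger_gap: 0.22
gripper_force: 99.3
```

Call:
{"op": "move_arm", "data": {
  "commands": "-8 1 -1 0 0 0 -1; -20 1 -1.4 0 0 0 -1; -32 1 -1.8 0 0 0 -1; -44 1 -2.3 0 0 0 -1; -56 1 -2.7 0 0 0 -1"
}}

```text
t: 10.35
tcp_pos: [0.4414, -0.2578, 0.0645]
tool_rot: [-0.076, 0.997, -0.001, -0.018]
force: [-5.4, -0.8, 5.4]
finger_gap: 0.224
gripper_force: 99.2
```

```bash
python3 -c "
from h import *
rel(tr(-.1,.064),toolR(9,2))"
```

```text
t 10.35 tcp [ 0.4414 -0.2578  0.0645] F [-5.4 -0.8  5.4] gap 0.224 q [-0.73  0.6   1.81 -0.04  0.76 -2.42]
shift [0.6 0.3 0.5] turn [ 0.03 -0.07 -0.23] rows>= 0.0
```

Call:
{"op": "move_arm", "data": {
  "commands": "-10 0 -0.3 0 0 0 -1; -20 0 -0.7 0 0 0 -1; -30 0 -1 0 0 0 -1; -40 0 -1.4 0 0 0 -1; -48 0 -1.7 0 0 0 -1"
}}

```text
t: 10.98
tcp_pos: [0.4885, -0.2505, 0.0646]
tool_rot: [-0.077, 0.997, -0.001, -0.018]
force: [-5.7, -0.9, 7.1]
finger_gap: 0.221
gripper_force: 99.3
```

```bash
python3 -c "
from h import *
rel(tr(-.035,.064),toolR(9,2))
snap('top','t4');a=cv2.imread('pics/t4.png')[160:320,360:480]
snap('side','s4');b=cv2.imread('pics/side0.png')*0+cv2.imread('pics/s4.png');b=b[150:250,270:400]
cv2.imwrite('pics/c4.png',np.hstack([cv2.resize(a,(360,480),interpolation=cv2.INTER_CUBIC),cv2.resize(b,(440,338),interpolation=cv2.INTER_CUBIC)[:480] if 0 else cv2.copyMakeBorder(cv2.resize(b,(440,338),interpolation=cv2.INTER_CUBIC),0,142,0,0,cv2.BORDER_CONSTANT)]))
"
```

```text
t 10.97 tcp [ 0.4885 -0.2505  0.0646] F [-5.7 -0.9  7.1] gap 0.221 q [-0.66  0.63  1.71 -0.04  0.82 -2.36]
shift [-16.7   0.4  -0.1] turn [ 0.04 -0.11 -0.22] rows>= 0.3
```

View pics/c4.png

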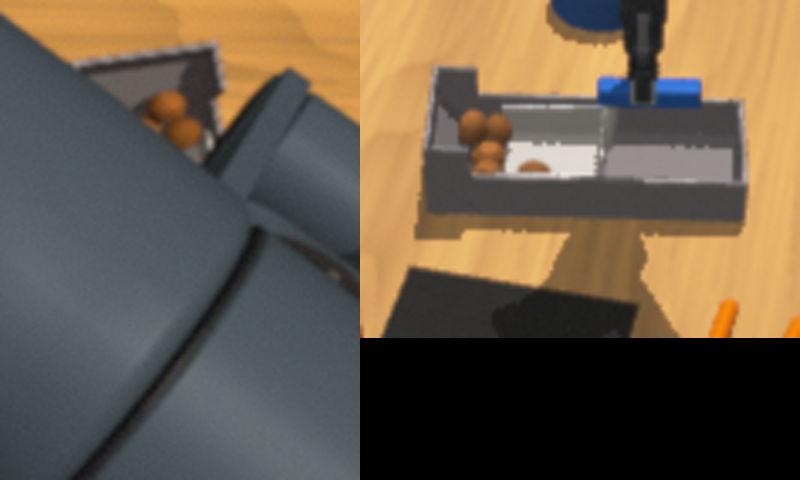

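The side view shows one foot already in the pan at (535,168) and four bunched at the ramp around (485,140). I'll push on to the foot of the ramp.

Call:
{"op": "move_arm", "data": {
  "commands": "-4 0.5 -0.1 0 0 0 -1; -8 0.5 -0.3 0 0 0 -1; -12 0.5 -0.4 0 0 0 -1; -16 0.5 -0.5 0 0 0 -1; -18 0.5 -0.6 0 0 0 -1"
}}

```text
t: 11.7
tcp_pos: [0.5053, -0.2474, 0.0646]
tool_rot: [-0.077, 0.997, -0.001, -0.019]
force: [-9.0, -2.2, 10.1]
finger_gap: 0.224
gripper_force: 99.6
```

```bash
python3 -c "
from h import *
# candidate: nose at tray (n,zn), pitch p(deg nose-down); tcp in tray x,z
def tcp(n,zn,p):
    a=np.radians(-p); # nose-up angle
    v=np.array([-.1275,.057]); c_,s_=np.cos(a),np.sin(a)
    return n+c_*v[0]-s_*v[1], zn+s_*v[0]+c_*v[1]
for n,zn,p in((.094,.0055,2),(.099,.009,-6),(.104,.014,-14),(.110,.021,-22),(.115,.027,-30)):
    x,z=tcp(n,zn,p);print(n,p,round(x,4),round(z,4));rel(tr(x,z),toolR(9,p))
"
```

```text
0.094 2 -0.0314 0.0669
t 11.7 tcp [ 0.5053 -0.2474  0.0646] F [-9.  -2.2 10.1] gap 0.224 q [-0.64  0.65  1.68 -0.04  0.85 -2.34]
shift [-3.1  0.  -2.5] turn [ 0.05 -0.19 -0.21] rows>= 0.1
0.099 -6 -0.0338 0.0524
t 11.7 tcp [ 0.5053 -0.2474  0.0646] F [-9.  -2.2 10.1] gap 0.224 q [-0.64  0.65  1.68 -0.04  0.85 -2.34]
shift [-1.3  0.  12.2] turn [ 0.03 -8.19 -0.21] rows>= 0.8
0.104 -14 -0.0335 0.0385
t 11.7 tcp [ 0.5053 -0.2474  0.0646] F [-9.  -2.2 10.1] gap 0.224 q [-0.64  0.65  1.68 -0.04  0.85 -2.34]
shift [-2.1 -0.  26.1] turn [  0.02 -16.19  -0.21] rows>= 1.5
0.11 -22 -0.0296 0.0261
t 11.7 tcp [ 0.5053 -0.2474  0.0646] F [-9.  -2.2 10.1] gap 0.224 q [-0.64  0.65  1.68 -0.04  0.85 -2.34]
shift [-6.5  0.  38.3] turn [  0.   -24.19  -0.21] rows>= 2.3
0.115 -30 -0.0239 0.0126
t 11.7 tcp [ 0.5053 -0.2474  0.0646] F [-9.  -2.2 10.1] gap 0.224 q [-0.64  0.65  1.68 -0.04  0.85 -2.34]
shift [-12.6   0.   51.5] turn [-1.000e-02 -3.219e+01 -2.100e-01] rows>= 3.0
```

```bash
cat >> h.py <<'E'
def tcpof(n,zn,p,off=.057):
    a=np.radians(-p);v=np.array([-.1275,off]);c_,s_=np.cos(a),np.sin(a)
    return n+c_*v[0]-s_*v[1], zn+s_*v[0]+c_*v[1]
E
python3 -c "
from h import *
import io,contextlib
for n,zn,p in((.096,.0075,0),(.100,.014,-4),(.103,.021,-8),(.108,.027,-12),(.112,.033,-15),(.119,.042,-20),(.122,.049,-24),(.118,.1,-24)):
    x,z=tcpof(n,zn,p);print(n,p)
    with contextlib.redirect_stdout(io.StringIO()): d,w=rel(tr(x,z),toolR(9,p))
    print(d.round(1),w.round(1))
"
```

```text
0.096 0
[-3.1  0.  -0. ] [ 0.  -2.2 -0.2]
0.1 -4
[-3.5  0.   2.5] [ 0.  -6.2 -0.2]
0.103 -8
[-3.6  0.   4.7] [  0.  -10.2  -0.2]
0.108 -12
[-6.3  0.   8.1] [  0.  -14.2  -0.2]
0.112 -15
[-9.   0.   9.2] [  0.  -17.2  -0.2]
0.119 -20
[-14.8   0.1  12.1] [  0.  -22.2  -0.2]
0.122 -24
[-17.5   0.1  14.7] [ -0.  -26.2  -0.2]
0.118 -24
[-11.5   0.1 -36.1] [ -0.  -26.2  -0.2]
```

Call:
{"op": "move_arm", "data": {
  "commands": "-4 0 0 0 -2 0 -1; -4 0 1 0 -4 0 -1; -4 0 2.5 0 -6.2 0 -1; -4 0 4.7 0 -10.2 0 -1; -6.3 0 8 0 -14.2 0 -1"
}}

```text
t: 12.32
tcp_pos: [0.5127, -0.2462, 0.0554]
tool_rot: [-0.076, 0.991, 0.008, 0.107]
force: [0.2, 0.7, -2.9]
finger_gap: 0.222
gripper_force: 98.5
```

```bash
python3 -c "
from h import *
for n,zn,p in((.108,.027,-12),(.112,.033,-15),(.119,.042,-20),(.122,.049,-24)):
    x,z=tcpof(n,zn,p);rel(tr(x,z),toolR(9,p))
snap('side','s5');b=cv2.imread('pics/s5.png')[150:250,270:400]
cv2.imwrite('pics/c5.png',cv2.resize(b,(650,500),interpolation=cv2.INTER_CUBIC))
"
```

```text
t 12.32 tcp [ 0.5127 -0.2462  0.0554] F [ 0.2  0.7 -2.9] gap 0.222 q [-0.74  0.62  1.84  0.31  0.57 -2.72]
shift [ 1.2 -0.1 -1.2] turn [-0.03  0.28 -0.26] rows>= 0.0
t 12.32 tcp [ 0.5127 -0.2462  0.0554] F [ 0.2  0.7 -2.9] gap 0.222 q [-0.74  0.62  1.84  0.31  0.57 -2.72]
shift [-1.2 -0.1  0.6] turn [-0.04 -2.72 -0.26] rows>= 0.3
t 12.32 tcp [ 0.5127 -0.2462  0.0554] F [ 0.2  0.7 -2.9] gap 0.222 q [-0.74  0.62  1.84  0.31  0.57 -2.72]
shift [-6.  -0.1  4.8] turn [-0.05 -7.72 -0.25] rows>= 0.7
t 12.32 tcp [ 0.5127 -0.2462  0.0554] F [ 0.2  0.7 -2.9] gap 0.222 q [-0.74  0.62  1.84  0.31  0.57 -2.72]
shift [-8.  -0.1  8. ] turn [ -0.06 -11.72  -0.25] rows>= 1.1
```

View pics/c5.png

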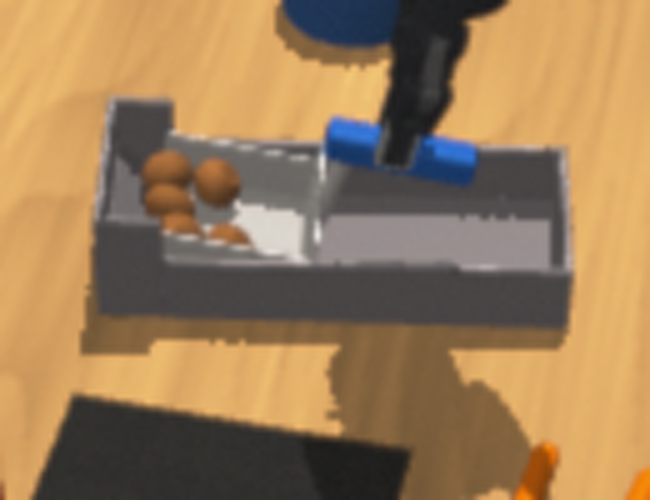

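All five feet are in the pan or on its lip: side crop (167,165), (215,182), (168,200), (182,228) and (230,238). I'll ride up the ramp and lift with a bit more tilt, keeping an eye on q6.

Call:
{"op": "move_arm", "data": {
  "commands": "-3.8 0 -3.3 0 -1 0 -1; -8 0 -8.5 0 -2 0.5 -1; -11 0 -23 0 -3 1 -1; -14 0 -43 0 -4 2 -1; -18.5 0 -67.6 0 -4 3 -1"
}}

```text
t: 13.0
tcp_pos: [0.5163, -0.2455, 0.127]
tool_rot: [-0.049, 0.989, 0.014, 0.14]
force: [0.3, -0.2, -1.7]
finger_gap: 0.218
gripper_force: 98.6
```

```bash
python3 -c "
from h import *
rel([.5,-.2,.18],toolR(0,-16))
snap('side','s6');b=cv2.imread('pics/s6.png')[120:250,270:400]
cv2.imwrite('pics/c6.png',cv2.resize(b,(600,600),interpolation=cv2.INTER_CUBIC))
"
```

```text
t 13.0 tcp [ 0.5163 -0.2455  0.127 ] F [ 0.3 -0.2 -1.7] gap 0.218 q [-0.77  0.49  1.83  0.36  0.68 -2.71]
shift [ -3.4  47.6 -53.5] turn [2.36 0.13 5.36] rows>= 1.1
```

View pics/c6.png

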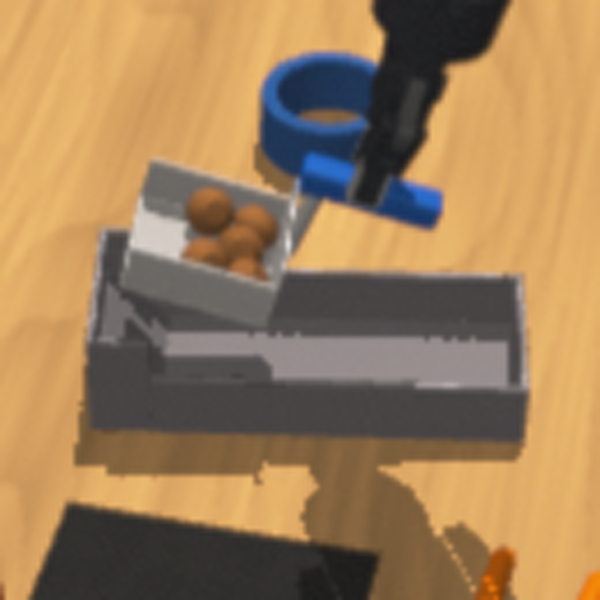

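All five feet are in the scoop, slid against its back wall around (240,235) in the crop. That uses up my 10 pictures, so checks are numeric from here. Next is the carry to the case.

```bash
python3 -c "
from h import *
rel([.46,-.06,.2],toolR(-2,-16))"
```

```text
t 13.05 tcp [ 0.5183 -0.2471  0.1306] F [ 0.7 -0.3 -0.8] gap 0.223 q [-0.77  0.49  1.83  0.36  0.68 -2.71]
shift [ 18.3 192.6 -76.2] turn [2.63 0.42 7.34] rows>= 3.3
```

Call:
{"op": "move_arm", "data": {
  "commands": "1 20 -15 0 0 1 -1; 4 60 -40 0.8 0 2.5 -1; 9 105 -65 1.5 0.2 4 -1; 14 150 -76 2 0.4 6 -1; 18 193 -76 2.6 0.4 7.3 -1"
}}

```text
t: 13.68
tcp_pos: [0.4588, -0.0574, 0.1979]
tool_rot: [0.017, 0.99, -0.001, 0.138]
force: [0.7, 1.1, -2.1]
finger_gap: 0.227
gripper_force: 98.7
```

```bash
cat >> h.py <<'E'
cc=np.radians(-4.8)
def ca(x,z,y=0.): return [.544+np.cos(cc)*x-np.sin(cc)*y,.248+np.sin(cc)*x+np.cos(cc)*y,z]
E
python3 -c "
from h import *
x,z=tcpof(-.035,.12,-16);print(x,z,ca(x,z))
rel([.40,.13,.2],toolR(-5,-16));rel(ca(x,z),toolR(-5,-16))"
```

```text
-0.17327219551370462 0.13964815380181678 [np.float64(0.3713354944641094), np.float64(0.2624990436300421), np.float64(0.13964815380181678)]
t 13.68 tcp [ 0.4588 -0.0574  0.1979] F [ 0.7  1.1 -2.1] gap 0.227 q [-0.45  0.21  2.04  0.19  0.64 -2.13]
shift [ 62.2 185.3 -19.3] turn [ 1.02 -0.11  2.87] rows>= 3.1
t 13.68 tcp [ 0.4588 -0.0574  0.1979] F [ 0.7  1.1 -2.1] gap 0.227 q [-0.45  0.21  2.04  0.19  0.64 -2.13]
shift [110.8 316.6  30.1] turn [ 1.02 -0.11  2.87] rows>= 5.4
```

Call:
{"op": "move_arm", "data": {
  "commands": "14 40 -5 0.2 0 0.6 -1; 28 80 -10 0.4 0 1.2 -1; 42 122 -14 0.6 0 1.8 -1; 56 165 -19 0.8 0 2.4 -1; 70 205 -19 1 0 2.9 -1"
}}

```text
t: 14.3
tcp_pos: [0.3926, 0.1503, 0.1973]
tool_rot: [0.043, 0.99, -0.005, 0.137]
force: [-0.1, -0.0, -2.3]
finger_gap: 0.224
gripper_force: 98.7
```

```bash
python3 -c "
from h import *
x,z=tcpof(-.035,.12,-16)
rel(ca(x,z),toolR(-5,-16))"
```

```text
t 14.3 tcp [0.3926 0.1503 0.1973] F [-0.1 -0.  -2.3] gap 0.224 q [ 0.15  0.17  2.11 -0.11  0.6  -1.25]
shift [ 45.5 109.8  47.3] turn [ 0.13 -0.2  -0.01] rows>= 2.0
```

Call:
{"op": "move_arm", "data": {
  "commands": "12 30 5 0 0 0 -1; 24 60 15 0 0 0 -1; 36 90 30 0 0 0 -1; 45 110 45 0 0 0 -1; 45 110 47 0 0 0 -1"
}}

```text
t: 14.92
tcp_pos: [0.3712, 0.262, 0.1386]
tool_rot: [0.042, 0.99, -0.005, 0.136]
force: [0.2, -0.7, -3.0]
finger_gap: 0.22
gripper_force: 98.8
```

```bash
python3 -c "
from h import *
for n,zn,p in((-.035,.115,-8),(-.035,.11,0),(-.035,.105,10),(-.035,.1,20),(-.035,.095,30),(-.035,.095,40),(-.035,.095,50)):
    x,z=tcpof(n,zn,p);print(p,end=' ');rel(ca(x,z),toolR(-5,p))" | grep -v ^t
```

```text
-8 t 14.93 tcp [0.3712 0.262  0.1386] F [ 0.2 -0.7 -3. ] gap 0.22 q [ 0.47  0.35  2.07 -0.3   0.5  -0.77]
shift [ -8.    0.6 -13.4] turn [0.08 7.62 0.18] rows>= 0.7
0 t 14.93 tcp [0.3712 0.262  0.1386] F [ 0.2 -0.7 -3. ] gap 0.22 q [ 0.47  0.35  2.07 -0.3   0.5  -0.77]
shift [-18.1   0.6 -24.4] turn [ 0.07 15.62  0.19] rows>= 1.5
10 t 14.93 tcp [0.3712 0.262  0.1386] F [ 0.2 -0.7 -3. ] gap 0.22 q [ 0.47  0.35  2.07 -0.3   0.5  -0.77]
shift [-33.8   0.6 -36.9] turn [ 0.05 25.62  0.19] rows>= 2.4
20 t 14.93 tcp [0.3712 0.262  0.1386] F [ 0.2 -0.7 -3. ] gap 0.22 q [ 0.47  0.35  2.07 -0.3   0.5  -0.77]
shift [-52.4   0.6 -46.1] turn [ 0.04 35.62  0.2 ] rows>= 3.3
30 t 14.93 tcp [0.3712 0.262  0.1386] F [ 0.2 -0.7 -3. ] gap 0.22 q [ 0.47  0.35  2.07 -0.3   0.5  -0.77]
shift [-73.    0.6 -51.7] turn [2.000e-02 4.562e+01 2.000e-01] rows>= 4.3
40 t 14.93 tcp [0.3712 0.262  0.1386] F [ 0.2 -0.7 -3. ] gap 0.22 q [ 0.47  0.35  2.07 -0.3   0.5  -0.77]
shift [-96.5   0.6 -58.1] turn [ 0.   55.62  0.21] rows>= 5.2
50 t 14.93 tcp [0.3712 0.262  0.1386] F [ 0.2 -0.7 -3. ] gap 0.22 q [ 0.47  0.35  2.07 -0.3   0.5  -0.77]
shift [-120.8    0.6  -60.4] turn [-2.000e-02  6.562e+01  2.100e-01] rows>= 6.1
```

Call:
{"op": "move_arm", "data": {
  "commands": "-4 0.5 -6 0 4 0 -1; -8 0.5 -13 0 8 0 -1; -13 0.5 -19 0 12 0 -1; -22 0.5 -28 0 18 0 -1; -34 0.5 -37 0 25.6 0 -1"
}}

```text
t: 15.55
tcp_pos: [0.3945, 0.259, 0.1858]
tool_rot: [0.043, 0.995, 0.005, -0.087]
force: [1.0, -0.4, -3.2]
finger_gap: 0.227
gripper_force: 98.8
```

```bash
python3 -c "
from h import *
for n,zn,p in((-.035,.1,15),(-.035,.095,20),(-.035,.09,27),(-.035,.085,34),(-.035,.08,42),(-.035,.08,52)):
    x,z=tcpof(n,zn,p);print(p,end=' ');rel(ca(x,z),toolR(-5,p))"
```

```text
15 t 15.55 tcp [0.3945 0.259  0.1858] F [ 1.  -0.4 -3.2] gap 0.227 q [ 0.29  0.41  1.72  0.07  1.17 -1.22]
shift [-6.   1.5 -3.4] turn [0.16 4.95 0.11] rows>= 0.5
20 t 15.55 tcp [0.3945 0.259  0.1858] F [ 1.  -0.4 -3.2] gap 0.227 q [ 0.29  0.41  1.72  0.07  1.17 -1.22]
shift [-13.3   1.6  -8.8] turn [0.16 9.95 0.11] rows>= 0.9
27 t 15.55 tcp [0.3945 0.259  0.1858] F [ 1.  -0.4 -3.2] gap 0.227 q [ 0.29  0.41  1.72  0.07  1.17 -1.22]
shift [-24.5   1.6 -17.4] turn [ 0.15 16.94  0.12] rows>= 1.6
34 t 15.55 tcp [0.3945 0.259  0.1858] F [ 1.  -0.4 -3.2] gap 0.227 q [ 0.29  0.41  1.72  0.07  1.17 -1.22]
shift [-37.4   1.7 -24.7] turn [ 0.14 23.94  0.13] rows>= 2.2
42 t 15.55 tcp [0.3945 0.259  0.1858] F [ 1.  -0.4 -3.2] gap 0.227 q [ 0.29  0.41  1.72  0.07  1.17 -1.22]
shift [-53.6   1.7 -31.7] turn [ 0.13 31.94  0.14] rows>= 3.0
52 t 15.55 tcp [0.3945 0.259  0.1858] F [ 1.  -0.4 -3.2] gap 0.227 q [ 0.29  0.41  1.72  0.07  1.17 -1.22]
shift [-74.9   1.8 -43.5] turn [ 0.12 41.94  0.16] rows>= 3.9
```

Call:
{"op": "move_arm", "data": {
  "commands": "-6 1 -4 0 5 0 -1; -13 1.6 -9 0 10 0 -1; -24.5 1.6 -17 0 17 0 -1; -37 1.7 -25 0 24 0 -1; -53.6 1.7 -32 0 32 0 -1"
}}

```text
t: 16.18
tcp_pos: [0.4548, 0.2556, 0.2081]
tool_rot: [0.04, 0.933, 0.018, -0.357]
force: [0.5, 0.5, -0.6]
finger_gap: 0.221
gripper_force: 99.0
```

```bash
python3 -c "
from h import *
for n,zn,p in((-.035,.08,45),(-.035,.08,52),(-.035,.08,55)):
    x,z=tcpof(n,zn,p);print(p,end=' ');rel(ca(x,z),toolR(-5,p))"
```

```text
45 t 16.18 tcp [0.4548 0.2556 0.2081] F [ 0.5  0.5 -0.6] gap 0.221 q [ 0.18  0.73  1.25  0.19  1.87 -1.32]
shift [-2.  -0.1 -4.9] turn [0.17 3.14 0.17] rows>= 0.3
52 t 16.18 tcp [0.4548 0.2556 0.2081] F [ 0.5  0.5 -0.6] gap 0.221 q [ 0.18  0.73  1.25  0.19  1.87 -1.32]
shift [-10.7   0.  -19.5] turn [ 0.16 10.14  0.18] rows>= 0.9
55 t 16.18 tcp [0.4548 0.2556 0.2081] F [ 0.5  0.5 -0.6] gap 0.221 q [ 0.18  0.73  1.25  0.19  1.87 -1.32]
shift [-14.9   0.1 -25.5] turn [ 0.16 13.14  0.18] rows>= 1.2
```

Call:
{"op": "move_arm", "data": {
  "commands": "-4 0 -6 0 3 0 -1; -8 0 -13 0 7 0 -1; -11 0 -20 0 10 0 -1; -11 0 -20 0 10 0 -1; -11 0 -20 0 10 0 -1"
}}

```text
t: 16.8
tcp_pos: [0.4746, 0.2539, 0.2144]
tool_rot: [0.039, 0.899, 0.02, -0.436]
force: [-0.6, -0.7, -1.2]
finger_gap: 0.226
gripper_force: 99.0
```

```bash
python3 -c "
from h import *
from station import telemetry
rel([.46,.25,.25],toolR(-5,40))
s=snap('side','s7');im=cv2.imread('pics/s7.png');hsv=cv2.cvtColor(im,cv2.COLOR_BGR2HSV)
# brown wooden feet: colour sampled from side0 at foot pixels
ref=cv2.cvtColor(cv2.imread('pics/side0.png'),cv2.COLOR_BGR2HSV)
for p in((312,190),(334,191),(325,197)): print(ref[p[1],p[0]])
m=cv2.inRange(hsv,(7,120,60),(14,220,200))
n,l,st,ce=cv2.connectedComponentsWithStats(m)
for i in range(1,n):
    u,v=ce[i]
    if st[i,4]>15 and 180<u<420 and 150<v<400: print('blob',ce[i].round(),st[i,4],atz(s,u,v,.017).round(3))
"
```

```text
t 16.8 tcp [0.4746 0.2539 0.2144] F [-0.6 -0.7 -1.2] gap 0.226 q [ 0.16  0.84  1.11  0.22  2.07 -1.31]
shift [ 36.8  -5.1 -10.8] turn [  0.07 -11.78   0.09] rows>= 1.1
[ 13 160 123]
[ 14 163 125]
[ 14 163 108]
blob [388. 267.] 19 [0.35  0.007 0.017]
blob [333. 328.] 66 [0.456 0.229 0.017]
blob [281. 310.] 233 [0.593 0.204 0.017]
blob [262. 345.] 185 [0.612 0.312 0.017]
blob [211. 317.] 50 [0.758 0.26  0.017]
blob [286. 332.] 221 [0.565 0.266 0.017]
```

```bash
python3 -c "
from h import *
rel([.45,.254,.25],toolR(-5,25));rel([.43,.24,.25],toolR(-5,0))"
```

```text
t 16.85 tcp [0.4744 0.254  0.2146] F [-1.1  0.1 -1.7] gap 0.224 q [ 0.16  0.84  1.11  0.22  2.07 -1.31]
shift [42.9 -2.1 -2.8] turn [  0.06 -26.79   0.09] rows>= 2.5
t 16.85 tcp [0.4744 0.254  0.2146] F [-1.1  0.1 -1.7] gap 0.224 q [ 0.16  0.84  1.11  0.22  2.07 -1.31]
shift [ 54.5 -17.7  11.9] turn [  0.08 -51.79   0.08] rows>= 4.8
```

Call:
{"op": "move_arm", "data": {
  "commands": "20 -1 -2 0 -10 0 -1; 43 -2 -3 0 -20 0 -1; 48 -5 0 0 -30 0 -1; 52 -12 6 0 -40 0 -1; 54.5 -18 12 0 -50 0 -1"
}}

```text
t: 17.48
tcp_pos: [0.4292, 0.2399, 0.2511]
tool_rot: [0.043, 0.999, 0.002, -0.013]
force: [0.4, 1.0, -1.8]
finger_gap: 0.223
gripper_force: 98.9
```

```bash
python3 -c "
from h import *
rel([.4912,.0264,.2],toolR(-19.8,0))
m0=None
for n in('side','top','wrist'):
    s=snap(n,n+'8');hsv=cv2.cvtColor(cv2.imread(f'pics/{n}8.png'),cv2.COLOR_BGR2HSV)
    k,l,st,ce=cv2.connectedComponentsWithStats(cv2.inRange(hsv,(6,110,50),(15,225,220)))
    for i in range(1,k):
        u,v=ce[i];x=atz(s,u,v,.017)
        if st[i,4]>25 and .42<x[0]<.72 and -.32<x[1]<.38: print(n,ce[i].round(),st[i,2:],x.round(3))
hsv=cv2.cvtColor(cv2.imread('pics/side0.png'),cv2.COLOR_BGR2HSV)
k,l,st,ce=cv2.connectedComponentsWithStats(cv2.inRange(hsv,(6,110,50),(15,225,220)))
print([(ce[i].round().tolist(),st[i,4]) for i in range(1,k) if 180<ce[i][0]<400 and 170<ce[i][1]<380 and st[i,4]>25])
"
```

```text
t 17.48 tcp [0.4292 0.2399 0.2511] F [ 0.4  1.  -1.8] gap 0.223 q [ 0.27  0.29  1.68  0.01  1.19 -1.22]
shift [ -81.3 -207.5   48.5] turn [-0.03 -1.46 14.9 ] rows>= 3.6
side [265. 242.] [21 31 71] [ 0.698 -0.014  0.017]
side [268. 329.] [149 105 589] [0.609 0.266 0.017]
side [286. 304.] [ 12  13 118] [0.585 0.182 0.017]
side [284. 327.] [ 23  32 374] [0.574 0.25  0.017]
top [211. 163.] [18  9 37] [0.717 0.255 0.017]
top [249. 221.] [ 16 108 212] [0.572 0.155 0.017]
top [179. 201.] [ 12  13 120] [0.618 0.328 0.017]
top [221. 212.] [ 13  12 111] [0.594 0.223 0.017]
top [238. 215.] [ 13  12 120] [0.586 0.182 0.017]
top [208. 268.] [27  7 55] [0.458 0.247 0.017]
top [232. 270.] [17  3 27] [0.454 0.189 0.017]
wrist [412. 228.] [  91  173 1125] [0.463 0.341 0.017]
wrist [267. 234.] [42 15 74] [0.455 0.169 0.017]
wrist [161. 294.] [ 195  139 6895] [0.523 0.025 0.017]
wrist [ 34. 328.] [ 74 169 806] [ 0.559 -0.161  0.017]
wrist [405. 341.] [ 18  17 226] [0.614 0.33  0.017]
[([312.0, 190.0], np.int32(70)), ([330.0, 195.0], np.int32(176)), ([265.0, 242.0], np.int32(74)), ([376.0, 252.0], np.int32(72)), ([392.0, 258.0], np.int32(95)), ([236.0, 279.0], np.int32(55)), ([270.0, 323.0], np.int32(671))]
```

At least three feet are seen in the case, and probably all five. Now to put the scoop back on the mat where it started.

Call:
{"op": "move_arm", "data": {
  "commands": "-16 -41 5 0 0 3 -1; -32 -83 10 0 0 6 -1; -49 -125 20 0 -0.5 9 -1; -65 -166 35 0 -1 12 -1; -81 -207 48 0 -1.5 15 -1"
}}

```text
t: 18.25
tcp_pos: [0.4928, 0.0251, 0.1983]
tool_rot: [0.174, 0.985, -0.001, -0.003]
force: [0.6, -0.1, -1.2]
finger_gap: 0.222
gripper_force: 99.0
```

```bash
python3 -c "
from h import *
rel([.4912,.0264,.07],toolR(-19.8,0))
m0=None
for n in('side','top'):
    s=snap(n,n+'9');hsv=cv2.cvtColor(cv2.imread(f'pics/{n}9.png'),cv2.COLOR_BGR2HSV)
    k,l,st,ce=cv2.connectedComponentsWithStats(cv2.inRange(hsv,(9,110,50),(15,225,220)))
    for i in range(1,k):
        u,v=ce[i];x=atz(s,u,v,.017)
        if st[i,4]>25 and .42<x[0]<.72 and -.32<x[1]<.38: print(n,ce[i].round(),st[i,2:],x.round(3))
"
```

```text
t 18.25 tcp [0.4928 0.0251 0.1983] F [ 0.6 -0.1 -1.2] gap 0.222 q [-0.17  0.36  1.75 -0.    1.04 -1.39]
shift [  1.2   1.1 128.4] turn [-0.19 -0.34 -0.28] rows>= 2.1
side [269. 243.] [ 9 30 34] [ 0.686 -0.016  0.017]
side [292. 282.] [30  7 34] [0.59  0.108 0.017]
side [322. 289.] [29  7 30] [0.508 0.117 0.017]
side [337. 316.] [ 9 39 44] [0.453 0.194 0.017]
side [286. 304.] [ 12  11 107] [0.585 0.182 0.017]
side [279. 317.] [ 13  12 109] [0.593 0.224 0.017]
side [244. 337.] [12 34 49] [0.66  0.301 0.017]
side [286. 332.] [ 17  22 231] [0.565 0.263 0.017]
side [296. 364.] [ 86  41 152] [0.521 0.346 0.017]
top [212. 162.] [18 12 33] [0.719 0.254 0.017]
top [179. 201.] [ 12  13 123] [0.618 0.328 0.017]
top [221. 212.] [ 13  13 116] [0.593 0.224 0.017]
top [204. 223.] [ 25  14 227] [0.565 0.262 0.017]
top [182. 265.] [44  8 60] [0.463 0.306 0.017]
```

All five feet are in the case, and the two views agree. Setting the scoop down.

Call:
{"op": "move_arm", "data": {
  "commands": "0 1 45 0 0 0 -1; 1 1 90 0 0 0 -1; 1 1 118 0 0 0 -1; 1 1 128 0 -0.3 0 -1; 1 1 132 0 -0.3 0 -1"
}}

```text
t: 18.98
tcp_pos: [0.4904, 0.0281, 0.0665]
tool_rot: [0.173, 0.985, -0.002, -0.001]
force: [-0.1, -0.3, -1.4]
finger_gap: 0.224
gripper_force: 99.0
```

Call:
{"op": "move_arm", "data": {
  "commands": "0 0 2 0 0 0 -1; 0 0 4 0 0 0 -1; 0 0 5 0 0 0 -1; 0 0 6 0 0 0 -1; 0 0 6 0 0 0 -1"
}}

```text
t: 19.6
tcp_pos: [0.4898, 0.0279, 0.0607]
tool_rot: [0.173, 0.985, -0.002, -0.001]
force: [-0.4, 0.3, -1.0]
finger_gap: 0.224
gripper_force: 99.2
```

Call:
{"op": "move_arm", "data": {
  "commands": "0 0 1 0 0 0 -1; 0 0 1.5 0 0 0 -1; 0 0 2 0 0 0 -1; 0 0 2.5 0 0 0 -1; 0 0 2.5 0 0 0 -1"
}}

```text
t: 20.23
tcp_pos: [0.4891, 0.0279, 0.0601]
tool_rot: [0.173, 0.985, -0.002, -0.001]
force: [-5.5, 0.1, 18.1]
finger_gap: 0.224
gripper_force: 101.7
```

Call:
{"op": "move_arm", "data": {
  "commands": "0 0 -1 0 0 0 -1; 0 0 -1.5 0 0 0 -0.3; 0 0 -1.5 0 0 0 0.3; 0 0 -1.5 0 0 0 1; 0 0 -1.5 0 0 0 1"
}}

```text
t: 20.85
tcp_pos: [0.4897, 0.0279, 0.0593]
tool_rot: [0.173, 0.985, -0.002, -0.001]
force: [-1.0, -0.4, -0.4]
finger_gap: 0.959
gripper_force: 0.0
```

Call:
{"op": "move_arm", "data": {
  "commands": "0 0 0 0 0 0 1; 0 0 0 0 0 0 1; 0 0 -40 0 0 0 1; 0 0 -90 0 0 0 1; 0 0 -140 0 0 0 1"
}}

```text
t: 21.48
tcp_pos: [0.4896, 0.0284, 0.2008]
tool_rot: [0.173, 0.985, -0.002, -0.001]
force: [0.4, 0.4, -0.4]
finger_gap: 1.001
gripper_force: 0.0
```

```bash
python3 -c "
from h import *
s=snap('wrist','w10');sd=snap('side','s10')
# check pose of scoop against model: compare handle blob (blue) with prediction
a=np.radians(-19.8);f=lambda m:[.566+np.cos(a)*m[0]-np.sin(a)*m[1],np.sin(a)*m[0]+np.cos(a)*m[1],.003+m[2]]
for n,q in(('w10',s),('s10',sd),('side0',load('side0'))):
    hsv=cv2.cvtColor(cv2.imread(f'pics/{n}.png'),cv2.COLOR_BGR2HSV);m=cv2.inRange(hsv,(105,130,50),(120,255,255))
    k,l,st,ce=cv2.connectedComponentsWithStats(m);pr=proj(q,f((-.085,0,.095)))[0]
    i=min((i for i in range(1,k) if st[i,4]>60),key=lambda i:np.linalg.norm(ce[i]-pr));ys,xs=np.where(l==i)
    print(n,pr.round(1),ce[i].round(1),st[i,:4],'ang',round(float(np.degrees(cv2.PCACompute2(np.c_[xs,ys].astype(float),None)[1][0] @ [0,1])),1))
rel([.5,0,.4],toolR(-19.8))
"
```

```text
w10 [322.5 219.3] [322.4 217.5] [309 165  28 106] ang 57.3
s10 [336.9 244.6] [337.2 246. ] [322 236  32  21] ang 23.8
side0 [336.9 244.6] [336.4 245.7] [321 236  32  21] ang 24.3
t 21.57 tcp [0.494  0.0279 0.2047] F [1.6 0.3 0.6] gap 0.994 q [-0.17  0.34  1.75 -0.    1.04 -1.39]
shift [ -17.3  -24.5 -195.1] turn [-0.11  0.63 -0.14] rows>= 3.2
```

The scoop is back: its handle box in the side view, [322 236 32 21], matches the start to a pixel. Now for the lid. With the fingers shut, I'll go over the lid and down behind it.

```bash
python3 -c "
from h import *
rel(ca(.165,.35),toolR(-4.8));print(ca(.165,.35))"
```

```text
t 21.57 tcp [0.494  0.0279 0.2047] F [1.6 0.3 0.6] gap 0.994 q [-0.17  0.34  1.75 -0.    1.04 -1.39]
shift [-132.8  266.8 -144.4] turn [ -0.19   0.61 -15.14] rows>= 5.3
[np.float64(0.7084213217761682), np.float64(0.23419315585016795), 0.35]
```

Call:
{"op": "move_arm", "data": {
  "commands": "0 10 -55 0 0 -3 -1; -15 40 -105 0 0 -6 -1; -40 85 -135 0 0 -9 -1; -68 138 -145 0 0.3 -12 -1; -95 190 -145 0 0.6 -15 -1"
}}

```text
t: 22.2
tcp_pos: [0.6461, 0.1763, 0.3443]
tool_rot: [0.042, 0.999, -0.001, -0.005]
force: [1.2, -0.5, 0.5]
finger_gap: 0.002
gripper_force: 0.0
```

```bash
python3 -c "
from h import *
rel(ca(.165,.35),toolR(-4.8));rel(ca(.165,.215),toolR(-4.8))"
```

```text
t 22.2 tcp [0.6461 0.1763 0.3443] F [ 1.2 -0.5  0.5] gap 0.002 q [ 0.1   0.49  1.1  -0.    1.56 -1.39]
shift [-57.1  63.   -6.4] turn [-0.12 -0.6  -0.06] rows>= 1.4
t 22.2 tcp [0.6461 0.1763 0.3443] F [ 1.2 -0.5  0.5] gap 0.002 q [ 0.1   0.49  1.1  -0.    1.56 -1.39]
shift [-58.5  63.3 128.6] turn [-0.12 -0.6  -0.06] rows>= 2.5
```

Call:
{"op": "move_arm", "data": {
  "commands": "-30 33 -6 0 0 0 -1; -58 63 -6 0 -0.6 0 -1; -58 63 40 0 -0.6 0 -1; -58 63 85 0 -0.6 0 -1; -58 63 128 0 -0.6 0 -1"
}}

```text
t: 22.82
tcp_pos: [0.7052, 0.2327, 0.2114]
tool_rot: [0.043, 0.999, -0.001, -0.002]
force: [0.6, -0.3, -0.4]
finger_gap: -0.001
gripper_force: 0.0
```

```bash
python3 -c "
from h import *
H=np.array([.085,.0655]);d=.14
for ph in (95,90,80,70,60,50,40,30,20,10,5,0):
    f=np.radians(ph);P=H+d*np.array([-np.cos(f),np.sin(f)])+.006*np.array([np.sin(f),np.cos(f)]);print(ph,end=' ');rel(ca(P[0]+.011,P[1]),toolR(-4.8))" | grep -v '^xx'|sed 's/turn.*//; s/gap.*//'
```

```text
95 t 22.82 tcp [0.7052 0.2327 0.2114] F [ 0.6 -0.3 -0.4] 
shift [47.7  1.7  7.2] 
90 t 22.82 tcp [0.7052 0.2327 0.2114] F [ 0.6 -0.3 -0.4] 
shift [59.9  1.6  6.2] 
80 t 22.82 tcp [0.7052 0.2327 0.2114] F [ 0.6 -0.3 -0.4] 
shift [84.3  1.6  7.4] 
70 t 22.82 tcp [0.7052 0.2327 0.2114] F [ 0.6 -0.3 -0.4] 
shift [108.1   1.5  12.8] 
60 t 22.82 tcp [0.7052 0.2327 0.2114] F [ 0.6 -0.3 -0.4] 
shift [130.6   1.5  22.3] 
50 t 22.82 tcp [0.7052 0.2327 0.2114] F [ 0.6 -0.3 -0.4] 
shift [151.1   1.5  35.5] 
40 t 22.82 tcp [0.7052 0.2327 0.2114] F [ 0.6 -0.3 -0.4] 
shift [169.1   1.5  52.1] 
30 t 22.82 tcp [0.7052 0.2327 0.2114] F [ 0.6 -0.3 -0.4] 
shift [183.8   1.5  71.6] 
20 t 22.82 tcp [0.7052 0.2327 0.2114] F [ 0.6 -0.3 -0.4] 
shift [195.    1.6  93.3] 
10 t 22.82 tcp [0.7052 0.2327 0.2114] F [ 0.6 -0.3 -0.4] 
shift [202.2   1.6 116.6] 
5 t 22.82 tcp [0.7052 0.2327 0.2114] F [ 0.6 -0.3 -0.4] 
shift [204.3   1.7 128.7] 
0 t 22.82 tcp [0.7052 0.2327 0.2114] F [ 0.6 -0.3 -0.4] 
shift [205.3   1.7 140.9]
```

Call:
{"op": "move_arm", "data": {
  "commands": "24 1 4 0 0 0 -1; 46 1.6 7 0 0 0 -1; 64 1.6 6 0 0 0 -1; 82 1.6 7 0 0 0 -1; 100 1.5 11 0 0 0 -1"
}}

```text
t: 23.45
tcp_pos: [0.6065, 0.2427, 0.2032]
tool_rot: [0.043, 0.999, -0.001, -0.001]
force: [1.3, -0.2, 1.7]
finger_gap: -0.001
gripper_force: 0.7
```

Call:
{"op": "move_arm", "data": {
  "commands": "16 0 5 0 0 0 -1; 31 0 11.5 0 0 0 -1; 42 0 18 0 0 0 -1; 52 0 25 0 0 0 -1; 62 0 34 0 0 0 -1"
}}

```text
t: 24.08
tcp_pos: [0.5444, 0.2481, 0.1695]
tool_rot: [0.043, 0.999, -0.001, -0.001]
force: [0.3, -0.2, 0.6]
finger_gap: -0.004
gripper_force: 0.5
```

```bash
python3 -c "
from h import *
H=np.array([.085,.0655]);d=.14
s=snap('side','s11');t=snap('top','t11')
for ph in (45,40,30,20,10,5,0):
    f=np.radians(ph);P=H+d*np.array([-np.cos(f),np.sin(f)])+.006*np.array([np.sin(f),np.cos(f)]);print(ph,end=' ');rel(ca(P[0]+.011,P[1]),toolR(-4.8))" |sed 's/gap.*//'
cat > tab.py <<'E'
# lid angle from the +y free corner: predict side-image red mask edges and compare
from h import *
import sys
n=sys.argv[1];s=load(n);hsv=cv2.cvtColor(cv2.imread(f'pics/{n}.png'),cv2.COLOR_BGR2HSV)
red=(cv2.inRange(hsv,(0,150,40),(6,255,255))|cv2.inRange(hsv,(174,150,40),(180,255,255)))>0
best=[]
for ph in range(0,110,1):
    f=np.radians(ph);pts=[]
    for dd,y in((0,-.1),(.17,-.1),(.17,.1),(0,.1)):
        x=.085-dd*np.cos(f)+.006*np.sin(f);z=.0655+dd*np.sin(f)+.006*np.cos(f);pts.append(ca(x,z,y))
    lid=cv2.fillPoly(np.zeros(red.shape,np.uint8),[proj(s,pts).round().astype(int)],1)
    box=[[ca(sx*.085,z,sy*.1) for sx in(-1,1) for sy in(-1,1)] for z in(0,.065)]
    cs=cv2.fillConvexPoly(np.zeros(red.shape,np.uint8),cv2.convexHull(proj(s,np.array(sum(box,[]))).round().astype(int)),1)
    m=(lid|cs)>0;best.append(((m&red).sum()/(m|red).sum(),ph))
print(n,sorted(best)[-4:])
E
python3 tab.py s11; python3 tab.py side0; python3 tab.py t11
```

```text
45 t 24.18 tcp [0.5423 0.2479 0.1684] F [ 0.2 -0.3 -0.2] 
shift [-2.9  0.2 -0.3] turn [-0.2  -0.36 -0.13] rows>= 0.0
40 t 24.18 tcp [0.5423 0.2479 0.1684] F [ 0.2 -0.3 -0.2] 
shift [5.7 0.2 8.4] turn [-0.2  -0.36 -0.13] rows>= 0.2
30 t 24.18 tcp [0.5423 0.2479 0.1684] F [ 0.2 -0.3 -0.2] 
shift [20.4  0.3 27.9] turn [-0.2  -0.36 -0.13] rows>= 0.6
20 t 24.18 tcp [0.5423 0.2479 0.1684] F [ 0.2 -0.3 -0.2] 
shift [31.5  0.3 49.6] turn [-0.2  -0.36 -0.13] rows>= 0.9
10 t 24.18 tcp [0.5423 0.2479 0.1684] F [ 0.2 -0.3 -0.2] 
shift [38.7  0.4 73. ] turn [-0.2  -0.36 -0.13] rows>= 1.3
5 t 24.18 tcp [0.5423 0.2479 0.1684] F [ 0.2 -0.3 -0.2] 
shift [40.8  0.4 85. ] turn [-0.2  -0.36 -0.13] rows>= 1.5
0 t 24.18 tcp [0.5423 0.2479 0.1684] F [ 0.2 -0.3 -0.2] 
shift [41.7  0.5 97.2] turn [-0.2  -0.36 -0.13] rows>= 1.7
s11 [(np.float64(0.8570837927232635), 52), (np.float64(0.8589431476442789), 2), (np.float64(0.8626294591484465), 1), (np.float64(0.8664739884393063), 0)]
side0 [(np.float64(0.9119358735038982), 94), (np.float64(0.9265053460889139), 91), (np.float64(0.9305415968732552), 93), (np.float64(0.9341276978417267), 92)]
t11 [(np.float64(0.6589377190617417), 4), (np.float64(0.6626898047722343), 1), (np.float64(0.6626898047722343), 2), (np.float64(0.6660307943861562), 0)]
```

Call:
{"op": "move_arm", "data": {
  "commands": "6 0 8.5 0 0 0 -1; 11 0 15 0 0 0 -1; 16 0 22 0 0 0 -1; 20.5 0 28 0 0 0 -1; 24.5 0 35 0 0 0 -1"
}}

```text
t: 24.8
tcp_pos: [0.52, 0.2501, 0.1348]
tool_rot: [0.043, 0.999, -0.001, -0.001]
force: [-0.1, -0.2, 1.1]
finger_gap: -0.002
gripper_force: 0.4
```

Call:
{"op": "move_arm", "data": {
  "commands": "4 0 7 0 0 0 -1; 7 0 14 0 0 0 -1; 9.5 0 21 0 0 0 -1; 12 0 28 0 0 0 -1; 14 0 35 0 0 0 -1"
}}

```text
t: 25.42
tcp_pos: [0.506, 0.2512, 0.0996]
tool_rot: [0.043, 0.999, -0.001, -0.001]
force: [-0.3, -0.5, 1.2]
finger_gap: -0.003
gripper_force: 0.4
```

Call:
{"op": "move_arm", "data": {
  "commands": "1 0 5 0 0 0 -1; 2 0 10 0 0 0 -1; 2.5 0 15 0 0 0 -1; 3 0 20 0 0 0 -1; 3 0 25 0 0 0 -1"
}}

```text
t: 26.05
tcp_pos: [0.5032, 0.2514, 0.0748]
tool_rot: [0.043, 0.999, -0.001, -0.001]
force: [-0.9, -0.5, 1.5]
finger_gap: -0.001
gripper_force: 0.3
```

```bash
python3 -c "
from h import *
rel(ca(-.044,.0715),toolR(-4.8));snap('side','s12')"; python3 tab.py s12
```

```text
t 26.05 tcp [0.5032 0.2514 0.0748] F [-0.9 -0.5  1.5] gap -0.001 q [ 0.27  0.62  1.7  -0.    0.83 -1.22]
shift [ 3.  -0.   3.3] turn [-0.13 -0.11 -0.15] rows>= 0.1
s12 [(np.float64(0.8529793680565575), 6), (np.float64(0.8529795563288386), 3), (np.float64(0.8529795563288386), 4), (np.float64(0.8533198322002025), 5)]
```

Nearly shut: z is 0.075 and the lid top will be at 0.0715. I'll press down slowly until it seats.

Call:
{"op": "move_arm", "data": {
  "commands": "0 0 2 0 0 0 -1; 0 0 4 0 0 0 -1; 0 0 6 0 0 0 -1; 0 0 7 0 0 0 -1; 0 0 8 0 0 0 -1"
}}

```text
t: 26.72
tcp_pos: [0.5032, 0.2514, 0.0671]
tool_rot: [0.043, 0.999, -0.001, -0.001]
force: [-0.7, -0.8, 1.0]
finger_gap: -0.001
gripper_force: 0.3
```

Call:
{"op": "move_arm", "data": {
  "commands": "0 0 2 0 0 0 -1; 0 0 4 0 0 0 -1; 0 0 6 0 0 0 -1; 0 0 8 0 0 0 -1; 0 0 9 0 0 0 -1"
}}

```text
t: 27.35
tcp_pos: [0.5031, 0.2514, 0.058]
tool_rot: [0.043, 0.999, -0.001, -0.001]
force: [0.1, -0.2, 0.4]
finger_gap: 0.004
gripper_force: 0.3
```

Call:
{"op": "move_arm", "data": {
  "commands": "0 0 1.5 0 0 0 -1; 0 0 3 0 0 0 -1; 0 0 4.5 0 0 0 -1; 0 0 6 0 0 0 -1; 0 0 6 0 0 0 -1"
}}

```text
t: 27.98
tcp_pos: [0.5032, 0.2514, 0.052]
tool_rot: [0.043, 0.999, -0.001, -0.001]
force: [-0.3, -0.3, 0.1]
finger_gap: -0.003
gripper_force: 0.0
```

```bash
python3 -c "
from h import *
rel(ca(-.044,.0715),toolR(-4.8));snap('side','s13')"; python3 tab.py s13
```

```text
t 27.98 tcp [0.5032 0.2514 0.052 ] F [-0.3 -0.3  0.1] gap -0.003 q [ 0.27  0.66  1.71 -0.    0.78 -1.22]
shift [  3.1  -0.  -19.5] turn [-0.13 -0.11 -0.15] rows>= 0.3
s13 [(np.float64(0.8373085983510011), 4), (np.float64(0.8407275953859805), 2), (np.float64(0.8414417086917828), 1), (np.float64(0.8420113061588813), 0)]
```

```bash
python3 -c "
from h import *
for n in('s11','s12','s13'):
    s=load(n);hsv=cv2.cvtColor(cv2.imread(f'pics/{n}.png'),cv2.COLOR_BGR2HSV)
    k,l,st,ce=cv2.connectedComponentsWithStats(cv2.inRange(hsv,(9,110,50),(15,225,220)))
    print(n,[(ce[i].round().tolist(),st[i,2:].tolist()) for i in range(1,k) if st[i,4]>60 and 230<ce[i][0]<345 and 275<ce[i][1]<375])
    red=(cv2.inRange(hsv,(0,150,40),(6,255,255))|cv2.inRange(hsv,(174,150,40),(180,255,255)))
    k,l,st,ce=cv2.connectedComponentsWithStats(red);print([st[i].tolist() for i in range(1,k) if st[i,4]>80])
    for v in(290,300,310,320,330,340,350): print(v,[(int(a),int(b)) for a,b in zip(hsv[v,232:345:8,0],hsv[v,232:345:8,2])])
s=load('s13')
for y in(-.1,.1): print(y,[proj(s,ca(x,z,y))[0].round().tolist() for x,z in((-.085,.0715),(.085,.0715),(-.085,.0),(.085,.0))])
print('tip',proj(s,[.5032,.2514,.052]),proj(s,[.5032,.2514,.0715]),'tab',proj(s,ca(-.1,.07,.025)),proj(s,ca(-.1,.07,-.025)))
"
```

```text
s11 [([266.0, 355.0], [64, 62, 138]), ([286.0, 332.0], [17, 22, 231])]
[[299, 250, 13, 26, 152], [246, 274, 94, 102, 6105]]
290 [(13, 158), (16, 200), (16, 197), (16, 201), (16, 215), (2, 165), (1, 166), (1, 111), (2, 90), (2, 105), (1, 105), (3, 189), (16, 223), (16, 215), (16, 117)]
300 [(15, 237), (16, 195), (16, 206), (17, 214), (4, 169), (2, 148), (2, 160), (1, 112), (0, 113), (2, 104), (1, 104), (2, 104), (1, 104), (2, 125), (16, 211)]
310 [(13, 114), (14, 129), (16, 205), (16, 213), (1, 165), (1, 150), (1, 111), (4, 94), (1, 218), (1, 143), (1, 114), (0, 114), (1, 114), (2, 88), (16, 216)]
320 [(16, 186), (16, 202), (16, 206), (2, 166), (2, 157), (2, 113), (9, 84), (3, 110), (1, 218), (1, 219), (1, 219), (1, 220), (1, 218), (11, 115), (16, 207)]
330 [(16, 198), (16, 209), (16, 209), (1, 165), (1, 105), (2, 114), (2, 113), (13, 94), (1, 114), (1, 220), (1, 221), (1, 221), (2, 131), (16, 213), (16, 212)]
340 [(16, 213), (16, 207), (0, 102), (1, 83), (2, 114), (0, 114), (14, 85), (12, 76), (1, 114), (1, 221), (2, 222), (1, 222), (1, 85), (16, 210), (17, 221)]
350 [(16, 190), (16,
[... 2078 characters left out ...]
12), (2, 212), (2, 216), (2, 214), (2, 216), (0, 119), (1, 119), (0, 120), (1, 209), (3, 49), (17, 218), (16, 216)]
340 [(16, 218), (16, 214), (2, 214), (2, 216), (2, 216), (2, 217), (1, 217), (2, 119), (1, 119), (0, 106), (1, 120), (1, 151), (2, 87), (17, 215), (17, 225)]
350 [(16, 195), (16, 212), (7, 127), (1, 108), (1, 108), (1, 109), (1, 109), (1, 122), (1, 119), (0, 119), (1, 120), (1, 116), (16, 121), (17, 223), (16, 214)]
-0.1 [[341.0, 291.0], [276.0, 276.0], [340.0, 309.0], [277.0, 294.0]]
0.1 [[317.0, 358.0], [246.0, 340.0], [318.0, 375.0], [249.0, 357.0]]
tip [[311.97367945 323.39712614]] [[311.87068264 318.50189242]] tab [[333.16762368 333.37111479]] [[338.94146499 316.44742339]]
```

The lid is now bright all over and no feet show, so it is almost shut. The fingertips evidently end about 20 mm short of the nominal TCP, so I'll keep going in small steps until the force rises.

Call:
{"op": "move_arm", "data": {
  "commands": "0 0 1 0 0 0 -1; 0 0 2 0 0 0 -1; 0 0 3 0 0 0 -1; 0 0 4 0 0 0 -1; 0 0 4 0 0 0 -1"
}}

```text
t: 28.65
tcp_pos: [0.5031, 0.2514, 0.048]
tool_rot: [0.043, 0.999, -0.001, -0.001]
force: [-0.1, 0.0, -0.7]
finger_gap: 0.005
gripper_force: 0.0
```

```bash
cat > tab2.py <<'E'
from h import *
import sys
n=sys.argv[1];s=load(n);hsv=cv2.cvtColor(cv2.imread(f'pics/{n}.png'),cv2.COLOR_BGR2HSV)
m=np.zeros(hsv.shape[:2],np.uint8);m[300:345,321:346]=(hsv[300:345,321:346,2]<62)
k,l,st,ce=cv2.connectedComponentsWithStats(m);print(n,[(ce[i].round(1).tolist(),st[i].tolist()) for i in range(1,k) if st[i,4]>8])
for ph in(0,3,6,10,15,20):
    f=np.radians(ph);P=lambda d,y:ca(.085-d*np.cos(f)+.003*np.sin(f),.0655+d*np.sin(f)+.003*np.cos(f),y)
    print(ph,proj(s,[P(.1775,0),P(.1775,.025),P(.1775,-.025)]).round(1).tolist())
E
python3 -c "
from h import *
snap('side','s14')"; for n in s12 s13 s14; do python3 tab2.py $n; done
```

```text
s12 [([330.1, 313.4], [325, 305, 11, 18, 109])]
0 [[333.0, 324.4], [330.0, 333.0], [335.9, 316.1]]
3 [[332.9, 322.0], [329.9, 330.6], [335.8, 313.7]]
6 [[332.6, 319.6], [329.6, 328.1], [335.5, 311.2]]
10 [[331.8, 316.2], [328.8, 324.8], [334.8, 307.8]]
15 [[330.4, 311.9], [327.3, 320.5], [333.4, 303.5]]
20 [[328.4, 307.5], [325.3, 316.1], [331.4, 299.1]]
s13 [([331.9, 322.0], [327, 313, 11, 18, 98])]
0 [[333.0, 324.4], [330.0, 333.0], [335.9, 316.1]]
3 [[332.9, 322.0], [329.9, 330.6], [335.8, 313.7]]
6 [[332.6, 319.6], [329.6, 328.1], [335.5, 311.2]]
10 [[331.8, 316.2], [328.8, 324.8], [334.8, 307.8]]
15 [[330.4, 311.9], [327.3, 320.5], [333.4, 303.5]]
20 [[328.4, 307.5], [325.3, 316.1], [331.4, 299.1]]
s14 [([331.8, 323.6], [327, 315, 10, 18, 88])]
0 [[333.0, 324.4], [330.0, 333.0], [335.9, 316.1]]
3 [[332.9, 322.0], [329.9, 330.6], [335.8, 313.7]]
6 [[332.6, 319.6], [329.6, 328.1], [335.5, 311.2]]
10 [[331.8, 316.2], [328.8, 324.8], [334.8, 307.8]]
15 [[330.4, 311.9], [327.3, 320.5], [333.4, 303.5]]
20 [[328.4, 307.5], [325.3, 316.1], [331.4, 299.1]]
```

The tab shows the lid at 13°, then 3°, then about 1°. Still closing, so I'll press on until it seats.

Call:
{"op": "move_arm", "data": {
  "commands": "0 0 1 0 0 0 -1; 0 0 2 0 0 0 -1; 0 0 3 0 0 0 -1; 0 0 4 0 0 0 -1; 0 0 4 0 0 0 -1"
}}

```text
t: 29.32
tcp_pos: [0.5031, 0.2513, 0.044]
tool_rot: [0.043, 0.999, -0.001, -0.001]
force: [-0.8, -0.2, 0.9]
finger_gap: 0.002
gripper_force: 0.0
```

Call:
{"op": "move_arm", "data": {
  "commands": "0 0 1 0 0 0 -1; 0 0 2 0 0 0 -1; 0 0 3 0 0 0 -1; 0 0 3 0 0 0 -1; 0 0 3 0 0 0 -1"
}}

```text
t: 29.95
tcp_pos: [0.5032, 0.2513, 0.0411]
tool_rot: [0.043, 0.999, -0.001, -0.001]
force: [-0.8, -0.2, -0.8]
finger_gap: -0.0
gripper_force: 0.0
```

```bash
python3 -c "
from h import *
s=snap('side','s15');hsv=cv2.cvtColor(cv2.imread('pics/s15.png'),cv2.COLOR_BGR2HSV)
for v in range(302,334,2): print(v,hsv[v,296:326:2,2].tolist())
"; python3 tab2.py s15 | head -1
python3 -c "
from h import *
s=load('s15');print(proj(s,[[.503,.2513,z] for z in(.041,.061,.0715,.08)]).round(1))"
```

```text
302 [222, 222, 222, 87, 46, 58, 42, 31, 29, 29, 33, 57, 149, 173, 218]
304 [222, 222, 222, 143, 71, 75, 39, 29, 29, 32, 33, 96, 223, 223, 220]
306 [222, 222, 222, 217, 83, 74, 40, 31, 32, 33, 30, 109, 223, 223, 223]
308 [223, 223, 218, 205, 79, 73, 40, 34, 31, 32, 48, 214, 223, 223, 224]
310 [223, 222, 126, 69, 74, 67, 46, 35, 31, 32, 51, 218, 224, 224, 224]
312 [222, 151, 36, 56, 74, 56, 52, 60, 32, 33, 59, 214, 224, 224, 224]
314 [222, 90, 39, 71, 70, 41, 35, 28, 29, 61, 68, 116, 219, 224, 224]
316 [221, 179, 112, 86, 67, 37, 36, 29, 29, 64, 70, 211, 223, 224, 225]
318 [218, 157, 174, 218, 214, 164, 35, 29, 31, 63, 78, 160, 224, 224, 224]
320 [224, 223, 218, 218, 217, 123, 94, 51, 44, 82, 183, 223, 224, 224, 213]
322 [224, 224, 224, 224, 152, 121, 119, 118, 115, 113, 131, 216, 222, 222, 220]
324 [224, 224, 223, 151, 120, 118, 119, 118, 119, 119, 207, 221, 215, 164, 225]
326 [225, 220, 214, 119, 117, 118, 118, 119, 119, 119, 138, 224, 225, 225, 226]
328 [151, 122, 120, 120, 119, 119, 118, 118, 119, 118, 141, 225, 225, 225, 225]
330 [119, 119, 119, 119, 118, 118, 118, 118, 119, 118, 139, 224, 225, 226, 226]
332 [120, 119, 120, 119, 119, 119, 118, 119, 118, 119, 120, 216, 226, 226, 226]
s15 [([329.7, 333.1], [328, 332, 4, 3, 9])]
[[312.1 326.1]
 [312.  321.1]
 [312.  318.5]
 [311.9 316.3]]
```

```bash
python3 -c "
from h import *
for n in('s14','s15'):
    hsv=cv2.cvtColor(cv2.imread(f'pics/{n}.png'),cv2.COLOR_BGR2HSV);print(n)
    for v in range(308,342,3): print(v,[(int(a),int(b)) for a,b in zip(hsv[v,320:346:2,0],hsv[v,320:346:2,2])])
snap('top','t15')
hsv=cv2.cvtColor(cv2.imread('pics/t15.png'),cv2.COLOR_BGR2HSV)
print(proj(load('t15'),[ca(-.0925,.0685,y) for y in(-.025,0,.025)]))
"
```

```text
s14
308 [(2, 220), (2, 220), (2, 220), (1, 220), (1, 220), (1, 221), (1, 220), (1, 151), (2, 89), (1, 86), (12, 157), (16, 215), (17, 220)]
311 [(2, 216), (1, 220), (1, 220), (2, 220), (1, 221), (2, 221), (2, 215), (1, 115), (1, 87), (2, 87), (14, 191), (17, 216), (17, 221)]
314 [(1, 219), (1, 221), (1, 220), (2, 220), (2, 220), (2, 220), (0, 110), (2, 71), (179, 71), (11, 102), (16, 214), (17, 218), (17, 224)]
317 [(2, 219), (2, 214), (2, 219), (2, 221), (2, 221), (1, 206), (6, 56), (8, 56), (0, 61), (16, 166), (17, 216), (17, 221), (17, 222)]
320 [(2, 217), (1, 218), (2, 216), (1, 221), (1, 219), (0, 96), (8, 56), (6, 58), (13, 85), (16, 214), (17, 218), (17, 224), (16, 213)]
323 [(1, 221), (1, 219), (1, 221), (1, 221), (1, 173), (174, 57), (8, 57), (10, 60), (16, 175), (17, 216), (17, 221), (17, 224), (16, 211)]
326 [(1, 220), (1, 221), (1, 222), (2, 218), (1, 83), (0, 56), (0, 59), (13, 88), (17, 217), (17, 218), (17, 223), (16, 215), (16, 212)]
329 [(1, 221), (1, 221), (1, 221), (1, 167), (0, 56), (173, 57), (0, 60), (16, 177), (16, 219), (17, 220), (16, 216), (16, 214), (16, 21
[... 1609 characters left out ...]
16, 216), (17, 220), (17, 216), (17, 214), (17, 215)]
332 [(1, 226), (1, 226), (1, 226), (2, 173), (0, 63), (0, 61), (9, 66), (16, 177), (16, 217), (17, 215), (16, 217), (16, 214), (17, 219)]
335 [(1, 153), (2, 226), (2, 224), (1, 114), (0, 85), (1, 85), (16, 173), (17, 217), (16, 215), (16, 215), (16, 217), (16, 215), (17, 223)]
338 [(1, 142), (1, 226), (1, 189), (1, 86), (1, 87), (8, 169), (17, 224), (16, 214), (16, 212), (17, 219), (17, 218), (17, 218), (17, 226)]
341 [(1, 141), (1, 224), (1, 121), (1, 85), (3, 90), (16, 218), (16, 213), (16, 206), (17, 217), (17, 220), (17, 217), (17, 222), (17, 225)]
[[208.71443172 269.15307877]
 [197.69550919 267.99900076]
 [186.67654515 266.8460354 ]]
```

The lid is still following the finger with no stop felt yet. Continuing.

Call:
{"op": "move_arm", "data": {
  "commands": "0 0 1 0 0 0 -1; 0 0 2 0 0 0 -1; 0 0 3 0 0 0 -1; 0 0 4 0 0 0 -1; 0 0 4 0 0 0 -1"
}}

```text
t: 30.68
tcp_pos: [0.5032, 0.2514, 0.0397]
tool_rot: [0.043, 0.999, -0.001, -0.0]
force: [-3.8, -0.4, 17.5]
finger_gap: 0.0
gripper_force: 8.7
```

It has seated, with 17 N and no more travel. I'll back off straight up and check.

Call:
{"op": "move_arm", "data": {
  "commands": "0 0 -5 0 0 0 -1; 0 0 -30 0 0 0 -1; 0 0 -70 0 0 0 -1; 0 0 -120 0 0 0 -1; 0 0 -180 0 0 0 -1"
}}

```text
t: 31.3
tcp_pos: [0.5026, 0.2514, 0.2176]
tool_rot: [0.043, 0.999, -0.002, -0.002]
force: [0.7, 0.7, -1.2]
finger_gap: -0.0
gripper_force: 0.0
```

```bash
python3 -c "
from h import *
rel([.5,.25,.25],toolR(-4.8))
s=snap('side','s16');snap('top','t16')
hsv=cv2.cvtColor(cv2.imread('pics/s16.png'),cv2.COLOR_BGR2HSV)
m=np.zeros(hsv.shape[:2],np.uint8);m[300:345,322:346]=(hsv[300:345,322:346,2]<72)
for n in('s15','s16'):
    h=cv2.cvtColor(cv2.imread(f'pics/{n}.png'),cv2.COLOR_BGR2HSV);mm=np.zeros(h.shape[:2],np.uint8);mm[300:345,322:346]=h[300:345,322:346,2]<70
    ys,xs=np.where(mm);print(n,xs.mean().round(1),ys.mean().round(1),ys.min(),ys.max(),len(xs))
m=cv2.inRange(hsv,(105,130,50),(120,255,255));k,l,st,ce=cv2.connectedComponentsWithStats(m);print([(ce[i].round(1).tolist(),st[i,:4].tolist()) for i in range(1,k) if st[i,4]>100])
"; python3 tab.py s16; python3 tab.py t16
```

```text
t 31.3 tcp [0.5026 0.2514 0.2176] F [ 0.7  0.7 -1.2] gap -0.0 q [ 0.27  0.42  1.57 -0.    1.16 -1.22]
shift [  2.6  -1.7 -32.4] turn [-0.19 -0.26 -0.16] rows>= 0.5
s15 332.1 325.5 316 334 91
s16 332.3 325.6 316 335 96
[([220.5, 211.0], [215, 197, 12, 29]), ([336.9, 245.8], [321, 236, 33, 21]), ([180.2, 287.6], [162, 280, 37, 16]), ([368.2, 384.4], [348, 376, 41, 18])]
s16 [(np.float64(0.9189109203906481), 71), (np.float64(0.92), 70), (np.float64(0.9225969395335017), 1), (np.float64(0.9271424305762914), 0)]
t16 [(np.float64(0.8091644204851752), 4), (np.float64(0.8135248678682748), 1), (np.float64(0.8135248678682748), 2), (np.float64(0.8156462585034013), 0)]
```

The lid fits at 0° in both views, the scoop's handle hasn't moved, and the arm is clear. Handing in.

```bash
python3 -c "
from station import ticket
print(ticket.sign_off())"
```

```text
the job is handed in; nothing more can be done
None
```

I've handed the job in: all five feet are in the case, the scoop is upright on the mat, and the lid was lowered gently until it seated at 0°. The hand-in gave no pass or fail result.

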